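Change over the plates on the warm-air drying stand

ROBOT

A 6-joint arm with a two-finger parallel gripper is mounted at the origin on a cart in front of the work surface, level with it; the furniture and walls round the work are solid. World frame = base frame: x ahead of the robot, y to its left, z up, the work surface at z = 0. Lengths are in mm, angles in rad, forces in N, time in s.
With the tool pointing down it reaches from about 275 to 750 mm from the base axis. Payload 10.2 kg.
Tool frame: the origin (TCP) lies at the centre of the arm's flange, where the gripper is bolted on; the fingertips stand 173 mm ahead of it and the grasp point (between the pads) lies 155 mm ahead of it; z points along the fingers, y is the line along which they close (so a half turn about z gives the same grasp; the last joint's range is limited). The gripper opens to 85 mm and grips with 20 to 120 N. Pads are 22 mm wide; open, the fingers measure 114 mm over their backs; the gripper's body (76 mm by 85 mm) begins 54 mm behind the grasp point. The pads swing forward as they close: fully open they stand 13 mm farther back than shut.
Start: joints at [1.043, 0.313, 1.498, -0, 1.331, -0.223], TCP at [157.567, 500.804, 404.694] pointing down, gripper open.
Joint ranges: [-2.94, 2.94], [-0.97, 2.17], [0.19, 2.56], [-1.23, 4.37], [0.02, 3.11], [-2.88, 2.88]. Speed limits (rad/s): [2.39, 2.39, 3.01, 3.14, 3.14, 3.14].

INTERFACE

Orientations are given as a unit quaternion [w, x, y, z].
In Python, from rig import ctrl gives the robot as it stands.
- The arm moves only by the shell command python3 steer.py 'ROWS' [OPENING] [FORCE]. ROWS is a JSON list that holds a single list of rows (three levels of brackets), with 1 to 8 rows, each of 6 numbers: dx, dy, dz in units of 20 mm, then a rotation vector rx, ry, rz in units of 0.25 rad; each row is the pose to reach, as a shift and turn from the pose commanded when the command began, along the tool's axes at that moment; what a row does not reach only later rows make up. A row lasts 1/10 s, in which the tool goes at most 50 mm and 0.15 rad, less where a joint would pass 70% of its speed; a pose out of reach is approached as far as the arm can. OPENING is the opening from 0.0 (shut) to 1.0 (fully open), set as the command begins (- or left out keeps the last). The fingers move at their own pace and stop on an object; FORCE is the grip in N (left out, the last holds). Time passes only in rows, so rows that do not move let the fingers close. It prints the time, the measured TCP pose, the force, the opening and the grip force at its end. Input that does not fit is refused with a message, and nothing moves.
- ctrl.sense(): the state, without advancing time (a new reading comes with each control period).
- ctrl.capture(name): name is "side" or "top"; returns the picture (480x640x3 uint8, red, green, blue); there is no depth.
- ctrl.calibration(name): a dict with "fx", "fy", "cx", "cy" (pixels), "position" and "attitude" of the camera in the world. Camera axes: x right, y down, z forward; pixel columns grow to the right and rows downward; lengths in mm; the calibration is good to about 2 mm. A picture is of the moment at which its call begins. calibration takes no time and is no camera call.
- ctrl.finish_job(): hands the job in; it is judged then, once.
The state is a dict: "time_s": time; "joints": joint angles; "dq": joint speeds; "tau": joint torques, N m; "eef_pos": TCP position; "ee_rot": TCP orientation; "force": force on the tool from outside, world axes, zero at the start; "wrist_torque": the same for the moment, N m; "grip_width": opening from 0.0 (shut) to 1.0 (fully open); "grip_force": force on a finger pad.
Only numpy, scipy, OpenCV 4.12 (cv2) and the standard library are available. Lean on these libraries where they do the work, as an engineer would, in place of code of your own. Each camera call takes 0.05 s, during which the arm holds its last target. There are 200 camera calls.

TASK

Change over the coated glass plates on the warm-air drying stand. Before you touch any plate, slide the stand's air shutter fully shut and keep it shut while you handle plates; then lay every violet-spotted plate from the stand flat on the ribs of the steel tray, and lean every green-banded plate from the white grid in an empty bay of its own, coated face up, with its foot on the floor of the stand against the front lip and its back on the wall's top rail. Leave the yellow plate and the bystanders alone, and when the stand is loaded slide the shutter fully open.

Things in the scene. Friction and masses are not known exactly. Their poses are not given: they have to be found in the camera images.
- stand: white fixed drying stand, 200 mm deep (x, away from the robot) by 346 mm wide (y); origin: centre of its underside on the bench. Slotted floor 30 mm high; foot lip along the front; steel back wall with a round top rail; 92 mm high air box behind the wall, fan motor at the left end. Fins 18 mm high, 3 mm thick, at y = -170, -85, 0, 85, 170 mm part four bays
- rail (a point): middle of the axis of the round top rail (10 mm diameter, along the stand's y), at x = 51, z = 115 mm in the stand's frame. A plate leaning properly lies back on it at 45 degrees, overhanging by about 35 mm, its origin at x = 16, z = 87 mm in the stand's frame, its length in the stand's x-z plane, either end down
- bay_1 (a point): where floor and lip meet in the middle of the rightmost bay: x = -45, y = -127.5, z = 30 mm in the stand's frame. The lip stands 14 mm above the floor, its inner face at this x; the apron in front of the lip is 30 mm high, 40 mm deep
- bay_2 (a point): the same for the next bay, y = -42.5 mm
- bay_3 (a point): the same for the next bay, y = 42.5 mm
- bay_4 (a point): the same for the leftmost bay, y = 127.5 mm
- shutter (a joint): air shutter of the stand, in m: 0 = fully shut (knob at the right end, by the red mark), 0.06 = fully open (knob at the left end, by the green mark); slides along the stand's +y to open with about 2 N of friction and stays where it is left
- shutter_knob (a point): centre of the top of the shutter's black knob, a bar 14 mm along the stand's y, 22 mm along x, standing 32 mm above the apron (top 62 mm above the bench)
- tray: loose steel tray 180 x 234 mm with a low rim 10 mm high; origin at the centre of its underside; two ribs 8 mm wide along its y, at x = -55 and +55 mm, carry plates with their undersides 22 mm above the bench; room for three plates side by side lengthwise along x, at y = -84, 0 and +84 mm. 0.9 kg
- grid: loose white draining grid 180 x 234 mm, 4 mm thick with two ribs along its y at x = -55 and +55 mm, rib tops 22 mm above the bench; origin at the centre of its underside. The fresh plates lie across its ribs, lengthwise along x, about 78 mm apart. 0.6 kg
- reference: yellow-coated plate with thin brown lines that leans in one of the bays and stays there; size and origin as the finished plates
- wet_1: fresh plate: grey coat with three dark green cross bands; at the start it lies coated face up on the grid (one may be absent); glass plate 160 x 50 x 6 mm (length along its x, width along its y), about 120 g; origin at the centre of its uncoated underside, z out of the coated face
- wet_2: fresh plate: grey coat with three dark green cross bands; at the start it lies coated face up on the grid (one may be absent); glass plate 160 x 50 x 6 mm (length along its x, width along its y), about 120 g; origin at the centre of its uncoated underside, z out of the coated face
- wet_3: fresh plate: grey coat with three dark green cross bands; at the start it lies coated face up on the grid (one may be absent); glass plate 160 x 50 x 6 mm (length along its x, width along its y), about 120 g; origin at the centre of its uncoated underside, z out of the coated face
- done_1: finished plate: white coat, rows of violet spots; starts leaning in a bay, coat up, pencil-line end down (two or all three are present); glass 160 x 50 x 6 mm (length along its x), about 120 g; origin on the middle line of its underside, 70 mm from the pencil-line end (-x), 90 mm from the other; z out of the coated face
- done_2: finished plate: white coat, rows of violet spots; starts leaning in a bay, coat up, pencil-line end down (two or all three are present); glass 160 x 50 x 6 mm (length along its x), about 120 g; origin on the middle line of its underside, 70 mm from the pencil-line end (-x), 90 mm from the other; z out of the coated face
- done_3: finished plate: white coat, rows of violet spots; starts leaning in a bay, coat up, pencil-line end down (two or all three are present); glass 160 x 50 x 6 mm (length along its x), about 120 g; origin on the middle line of its underside, 70 mm from the pencil-line end (-x), 90 mm from the other; z out of the coated face
- beaker: bystander: clear beaker 74 mm in diameter, 93 mm high, on the right
- timer: bystander: small white timer 68 x 64 x 18 mm, beside the beaker

How it is judged:
By the outcome, as a careful person would: the job done as asked, in the order asked, and still so for the second after the job is handed in, with the robot touching nothing.
Of done_1, done_2, done_3 only 2 to 3 are there at a start; the rules pass over those that are not, and their reading is None.
Of wet_1, wet_2, wet_3 only 2 to 3 are there at a start; the rules pass over those that are not, and their reading is None.
At some moment in a run one of tray, grid may be knocked a few centimetres aside while the robot is not near it.
It also fails if it takes over 210 s, if anything falls off the work surface, if the arm or the gripper's body presses on something with over 40 N, if the wrist force passes 120 N, or if a joint passes its speed limit or range.

## Working session

There is one attempt and no reset: what is moved stays moved. The work goes in short steps, Python scripts to look and compute and a shell command to move; the robot and the scene stay as the last step left them, time stands still between calls to the robot, and variables do not carry over. Pictures are saved under pics/ and viewed, at most 14 in all, crops included, and the job is handed in when it is done.

```bash
ls; mkdir -p pics; python3 - <<'E'
from rig import ctrl
import cv2
for n in("side","top"):
    cv2.imwrite(f"pics/{n}0.png",ctrl.capture(n)[:,:,::-1]); print(ctrl.calibration(n))
s=ctrl.sense();print({k:s[k] for k in("time_s","eef_pos","ee_rot","grip_width")})
E
```

```text
pics
rig.py
steer.py
{'fx': 610.698748237749, 'fy': 610.698748237749, 'cx': 314.31523194049925, 'cy': 240.96414517554265, 'position': array([ -165.06213699, -1132.16766079,  1195.97800781]), 'attitude': array([-0.42193433,  0.863635  , -0.25027897,  0.116045  ])}
{'fx': 468.96519461105737, 'fy': 468.96519461105737, 'cx': 326.6263198497231, 'cy': 241.18012531232011, 'position': array([ 446.80681531,   63.64772369, 1192.69772727]), 'attitude': array([-0.0307871 ,  0.70627104, -0.70610019,  0.04069267])}
{'time_s': 0.1, 'eef_pos': array([157.54285785, 500.76812955, 404.18327962]), 'ee_rot': array([-2.15755045e-04,  1.51809621e-01,  9.88409574e-01, -5.52766384e-04]), 'grip_width': 1.0009819623396554}
```
View pics/top0.png

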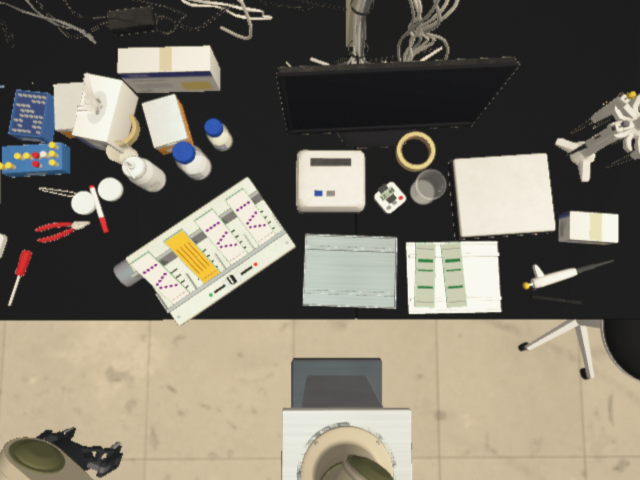

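View pics/side0.png

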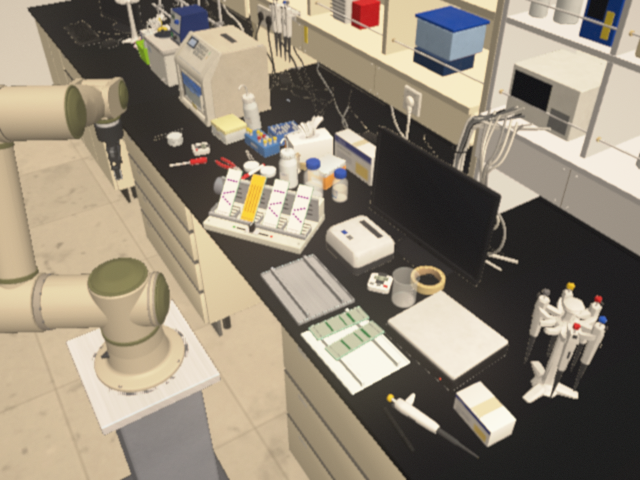

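```bash
python3 - <<'E'
import cv2
a=cv2.imread("pics/top0.png")
cv2.imwrite("pics/c1.png",cv2.resize(a[170:330,100:310],None,fx=3.75,fy=3.75,interpolation=cv2.INTER_CUBIC))
cv2.imwrite("pics/c2.png",cv2.resize(a[225:325,295:510],None,fx=3.7,fy=3.7,interpolation=cv2.INTER_CUBIC))
E
```

View pics/c1.png

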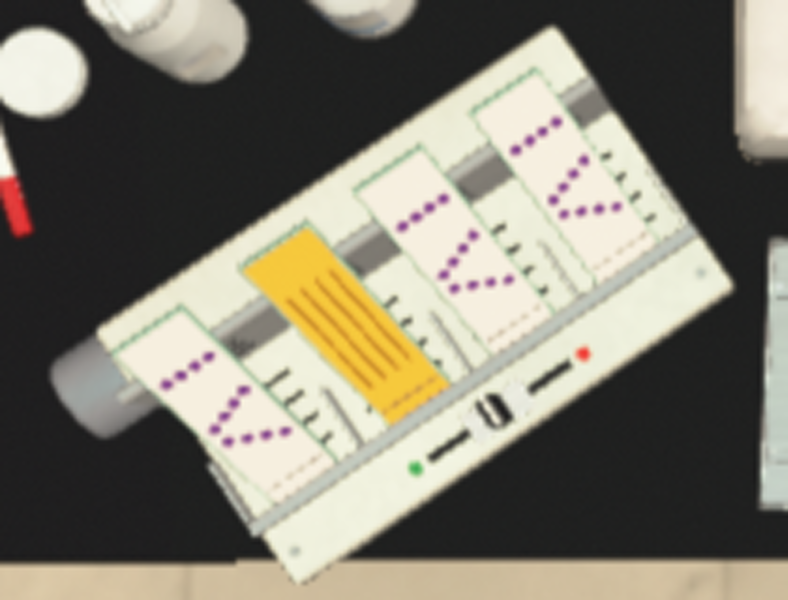

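View pics/c2.png

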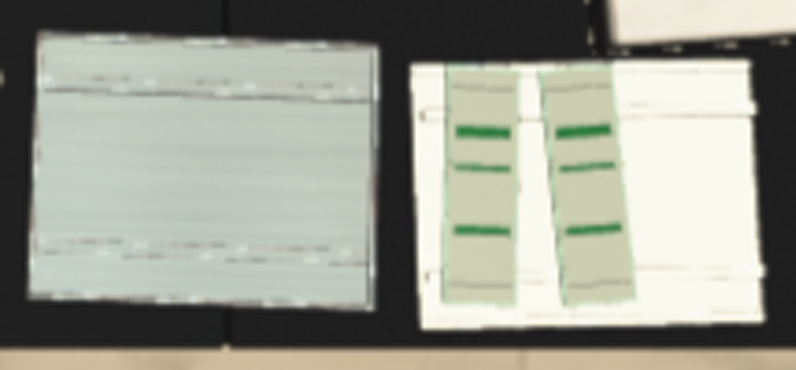

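```bash
cat > h.py <<'E'
import numpy as np
from rig import ctrl
from scipy.spatial.transform import Rotation as Ro
from scipy.optimize import least_squares
def q2r(q): return Ro.from_quat([q[1],q[2],q[3],q[0]])
def proj(n,P):
    c=ctrl.calibration(n); X=q2r(c["attitude"]).inv().apply(np.atleast_2d(P)-c["position"])
    return np.c_[c["fx"]*X[:,0]/X[:,2]+c["cx"],c["fy"]*X[:,1]/X[:,2]+c["cy"]]
def w(pose,L):
    x,y,a=pose; L=np.atleast_2d(np.array(L,float))
    return np.c_[x+L[:,0]*np.cos(a)-L[:,1]*np.sin(a), y+L[:,0]*np.sin(a)+L[:,1]*np.cos(a), L[:,2]]
def fit(px,L,x0,n="top"):
    r=least_squares(lambda p:(proj(n,w(p,L))-px).ravel(),x0,x_scale=[10,10,.1],loss="soft_l1")
    return r.x,np.round((proj(n,w(r.x,L))-px),1)
def crop(px,o,s): return (np.array(px,float)+.5)/s-.5+np.array(o)
E
python3 - <<'E'
from h import *
np.set_printoptions(suppress=True,precision=2)
L=[(-100,173,30),(-100,-173,30),(100,173,92),(100,-173,92)]
px=[(300,582),(733,287),(98,330),(553,27)]
for y,c in((127.5,[(113,352),(182,305)]),(-42.5,[(354,188),(424,147)]),(-127.5,[(472,111),(539,68)]),(42.5,[(241,265),(307,224)])):
    L+=[(68.3,y+25,147.8),(68.3,y-25,147.8)];px+=c
p,r=fit(crop(px,(100,170),3.75),L,[424,358,.55]);print("stand",p,r.tolist())
k=crop([(490,408)],(100,170),3.75)
for j in np.arange(-40,41,10): print(j,proj("top",w(p,[(-80,j,62)]))-k,end=";")
for nm,z,px in(("tray",10,[(38,32),(378,45),(373,310),(28,298)]),("grid",4,[(410,63),(750,60),(764,322),(421,329)])):
    L=[(90,117,z),(90,-117,z),(-90,-117,z),(-90,117,z)]
    p,r=fit(crop(px,(295,225),3.7),L,[380,0,0]);print(nm,p,r.tolist())
for nm,px in(("A",[(447,66),(519,70),(517,304),(443,303)]),("B",[(541,72),(611,68),(635,298),(565,304)])):
    L=[(80,25,28),(80,-25,28),(-80,-25,28),(-80,25,28)]
    p,r=fit(crop(px,(295,225),3.7),L,[380,-200,0]);print(nm,p,r.tolist())
E
```

```text
stand [533.87 321.45   0.61] [[-0.4, 2.7], [1.4, 0.7], [-1.3, 0.9], [0.6, -0.8], [-0.2, -0.1], [0.5, -0.4], [0.0, 0.4], [0.0, -1.2], [0.3, -0.4], [0.9, -1.3], [-1.9, 1.4], [-0.6, -0.4]]
-40 [[15.11 -8.12]];-30 [[11.64 -5.74]];-20 [[ 8.17 -3.36]];-10 [[ 4.7  -0.97]];0 [[1.21 1.42]];10 [[-2.27  3.81]];20 [[-5.76  6.2 ]];30 [[-9.25  8.6 ]];40 [[-12.75  11.  ]];tray [492.23 -11.6   -0.04] [[-0.0, 0.2], [0.1, 0.1], [0.0, -0.2], [-0.1, -0.1]]
grid [ 477.2  -274.19    0.02] [[0.5, 0.4], [-0.3, -0.2], [-0.2, 0.0], [-0.0, -0.2]]
A [ 481.71 -196.69   -0.03] [[-0.2, -0.2], [0.2, -0.6], [0.1, 0.6], [-0.1, 0.2]]
B [ 481.95 -268.49    0.08] [[-0.5, -0.7], [0.4, -1.2], [0.7, 0.9], [-0.5, 0.8]]
```

```bash
cat > ov.py <<'E'
import sys,cv2
from h import *
p=[533.87,321.45,.61] if len(sys.argv)<3 else [float(v) for v in sys.argv[2:5]]
def draw(n,o,s,size,src):
    a=cv2.imread(src)[o[1]:o[1]+size[1],o[0]:o[0]+size[0]]
    a=cv2.resize(a,None,fx=s,fy=s,interpolation=cv2.INTER_CUBIC)
    def pl(L,c):
        q=(proj(n,w(p,L))-o+.5)*s-.5
        cv2.polylines(a,[np.round(q).astype(int)],False,c,1,cv2.LINE_AA)
    pl([(-100,173,30),(-100,-173,30)],(0,0,255));pl([(-100,173,0),(-100,-173,0)],(255,0,255))
    pl([(100,173,92),(100,-173,92)],(255,0,0));pl([(-45,173,44),(-45,-173,44)],(0,160,0))
    pl([(51,173,120),(51,-173,120)],(0,128,255))
    for y in(-170,-85,0,85,170): pl([(-45,y,48),(30,y,48)],(200,120,0))
    for y in(-127.5,-42.5,42.5,127.5): pl([(-44.8,y+25,34.7),(68.3,y+25,147.8),(68.3,y-25,147.8),(-44.8,y-25,34.7)],(0,0,0))
    return a
A=draw("top",(100,170),3.0,(210,160),"pics/top0.png");B=draw("side",(195,150),3.,(145,110),"pics/side0.png")
h=max(A.shape[0],B.shape[0]);pad=lambda m:cv2.copyMakeBorder(m,0,h-m.shape[0],0,0,0)
cv2.imwrite(sys.argv[1],A);cv2.imwrite(sys.argv[1].replace(".png","s.png"),B)
import numpy as np
f=np.zeros((590,800,3),np.uint8);s=.9
A2=cv2.resize(A,(560,427));f[:427,:560]=A2
B2=cv2.resize(B,None,fx=.55,fy=.55);f[590-B2.shape[0]:,800-B2.shape[1]:]=B2
cv2.imwrite(sys.argv[1],f)
E
python3 ov.py pics/o1.png
```

```text
(no output)
```

View pics/o1.png

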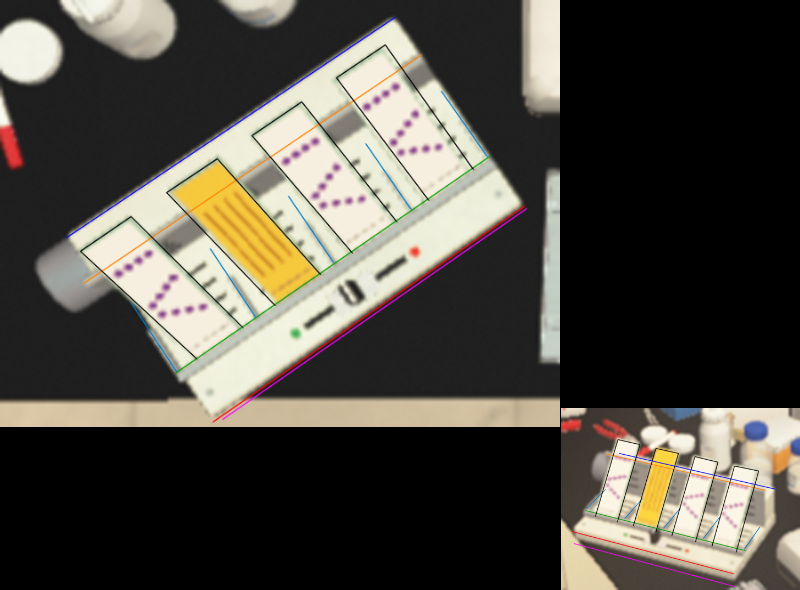

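```bash
cat >> h.py <<'E'
def stand():
    L=[(-95,173,30),(-95,-173,30),(100,173,92),(100,-173,92)]
    px=[(300,582),(733,287),(98,330),(553,27)]
    for y,c in((127.5,[(113,352),(182,305)]),(-42.5,[(354,188),(424,147)]),(-127.5,[(472,111),(539,68)]),(42.5,[(241,265),(307,224)])):
        L+=[(68.3,y+25,147.8),(68.3,y-25,147.8)];px+=c
    return fit(crop(px,(100,170),3.75),L,[424,358,.55])
S=stand()[0]
def sense(): 
    s=ctrl.sense(); return s["eef_pos"],q2r(s["ee_rot"])
def att(yaw,pitch,flip=0):
    # tool z: down tilted forward by pitch toward heading yaw; tool y = heading+90deg (flip: -90)
    z=np.array([np.cos(yaw)*np.sin(pitch),np.sin(yaw)*np.sin(pitch),-np.cos(pitch)])
    y=np.array([-np.sin(yaw),np.cos(yaw),0])*(-1 if flip else 1)
    return Ro.from_matrix(np.c_[np.cross(y,z),y,z])
def chain(T):
    "T: list of (grasp point, R, ahead distance); prints rows"
    p,R=sense()
    for g,Rt,d in T:
        t=np.array(g)-Rt.apply([0,0,d]); 
        v=R.inv().apply(t-p); rv=(R.inv()*Rt).as_rotvec()
        print(np.round(v,1).tolist(),np.round(rv,3).tolist(),"n>=%.1f"%max(np.linalg.norm(v)/50,np.linalg.norm(rv)/.15)); p,R=t,Rt
E
python3 - <<'E'
from h import *
print(S,stand()[1].tolist())
for z,c in((62,(490,408)),(30,(584,353)),(30,(416,467))):
    k=crop([c],(100,170),3.75)
    r=least_squares(lambda q:(proj("top",w(S,[(q[0],q[1],z)]))-k).ravel(),[-75,0]);print(r.x)
a=S[2]
for f in(0,1):
    R=att(a,0,f); g=w(S,[(-75,0,50)])[0]; print(g)
    chain([(g+[0,0,80],R,155)])
E
```

```text
[533.30917456 321.28552116   0.60455186] [[-1.6, 1.1], [0.3, -0.5], [-1.3, 0.9], [0.9, -0.5], [-0.1, -0.0], [0.6, -0.3], [0.2, 0.6], [0.2, -1.0], [0.5, -0.1], [1.1, -0.9], [-1.8, 1.5], [-0.5, -0.2]]
[-74.9712215    0.10461449]
[-75.9126652  -66.14929361]
[-75.5987417   65.72333711]
[471.6024069  278.65601466  50.        ]
[-366.3, -117.5, 119.2] [-0.001, -0.001, -0.909] n>=8.1
[471.6024069  278.65601466  50.        ]
[-366.3, -117.5, 119.2] [-0.001, 0.001, 2.232] n>=14.9
```

Units first: shifts go in units of 20 mm and turns go in units of 0.25 rad. So -366 mm is -18.3, 119 mm is 5.95, -0.909 rad is -3.636.

```bash
python3 steer.py '[[[-18.3, -5.875, 5.95, 0, 0, -3.636], [-18.3, -5.875, 5.95, 0, 0, -3.636], [-18.3, -5.875, 5.95, 0, 0, -3.636], [-18.3, -5.875, 5.95, 0, 0, -3.636], [-18.3, -5.875, 5.95, 0, 0, -3.636], [-18.3, -5.875, 5.95, 0, 0, -3.636], [-18.3, -5.875, 5.95, 0, 0, -3.636], [-18.3, -5.875, 5.95, 0, 0, -3.636]]]' 0.5 40
python3 - <<'E'
from h import *
g=w(S,[(-75,0,54)])[0]; R=att(S[2],0)
print(np.round(ctrl.sense()["joints"],2))
chain([(g+[0,0,76],R,155),(g,R,155)])
E
```

```text
time_s: 0.9
eef_pos: [447.6, 295.5, 294.5]
ee_rot: [-0.0, -0.299, 0.954, 0.0]
force: [-0.1, 1.6, 0.2]
grip_width: 0.501
grip_force: 0.0
[ 0.36  0.45  1.61  0.    1.08 -1.81]
[-10.1, -27.5, 9.5] [0.0, -0.0, 0.003] n>=0.6
[0.0, 0.0, 76.0] [0.0, 0.0, 0.0] n>=1.5
```

```bash
python3 steer.py '[[[0, 0, 0, 0, 0, 0], [0, 0, 0, 0, 0, 0]]]'
python3 - <<'E'
from h import *
g=w(S,[(-75,0,54)])[0]; R=att(S[2],0)
chain([(g,R,155)])
E
```

```text
time_s: 1.1
eef_pos: [446.7, 296.4, 294.7]
ee_rot: [-0.001, -0.297, 0.955, 0.0]
force: [-0.1, 0.0, 0.7]
grip_width: 0.499
grip_force: 0.0
[-10.6, -28.8, 85.6] [0.001, -0.001, -0.002] n>=1.8
```

To row units: 85.6 mm is 4.28, 60 mm is 3.

```bash
python3 steer.py '[[[-0.53, -1.44, 1.5, 0, 0, 0], [-0.53, -1.44, 3, 0, 0, 0], [-0.53, -1.44, 4.28, 0, 0, 0], [-0.53, -1.44, 4.28, 0, 0, 0]]]'
python3 steer.py '[[[0, 0, 0, 0, 0, 0], [0, 0, 0, 0, 0, 0], [0, 0, 0, 0, 0, 0], [0, 0, 0, 0, 0, 0], [0, 0, 0, 0, 0, 0], [0, 0, 0, 0, 0, 0]]]' 0 40
```

```text
time_s: 1.5
eef_pos: [469.8, 279.8, 207.3]
ee_rot: [-0.003, -0.298, 0.955, 0.0]
force: [0.2, -0.8, 0.3]
grip_width: 0.506
grip_force: 0.0
time_s: 2.1
eef_pos: [471.6, 279.6, 211.5]
ee_rot: [0.001, -0.298, 0.955, 0.0]
force: [-2.8, -0.4, 7.8]
grip_width: 0.157
grip_force: 40.8
```

To row units: -3 mm is -0.15, -33 mm is -1.65.

```bash
python3 steer.py '[[[0, 0, -0.15, 0, 0, 0], [0, -0.5, -0.15, 0, 0, 0], [0, -1, -0.15, 0, 0, 0], [0, -1.35, -0.15, 0, 0, 0], [0, -1.55, -0.15, 0, 0, 0], [0, -1.65, -0.15, 0, 0, 0], [0, -1.65, -0.15, 0, 0, 0]]]'
python3 - <<'E'
from h import *
p,R=sense();print(w([0,0,-S[2]],[p-[S[0],S[1],0]]))
E
```

```text
time_s: 2.8
eef_pos: [489.0, 254.3, 211.8]
ee_rot: [0.0, -0.297, 0.955, 0.003]
force: [-1.1, 24.4, -15.4]
grip_width: 0.153
grip_force: 42.7
[[-74.51873403 -29.95536095 211.83067464]]
```

To row units: 2.5 mm is 0.125.

```bash
python3 steer.py '[[[0, 0.125, 0, 0, 0, 0], [0, 0.125, 0, 0, 0, 0]]]'
python3 steer.py '[[[0, 0, 0, 0, 0, 0], [0, 0, 0, 0, 0, 0], [0, 0, 0, 0, 0, 0]]]' 0.4
python3 steer.py '[[[0, 0, -2, 0, 0, 0], [0, 0, -4, 0, 0, 0], [0, 0, -4, 0, 0, 0], [0, 0, -4, 0, 0, 0]]]' 0.78
cat >> h.py <<'E'
Y={1:-127.5,2:-42.5,3:42.5,4:127.5}
def lean(b,off=0): # grasp point at plate mid-thickness centre, off along normal
    n=(3+off)*.70711
    return w(S,[(16-n,Y[b],87+n)])[0]
RL=att(S[2],np.pi/4)
E
python3 - <<'E'
from h import *
chain([(lean(1,80),RL,160),(lean(1),RL,160)])
E
```

```text
time_s: 3.0
eef_pos: [488.4, 255.1, 211.8]
ee_rot: [0.001, -0.298, 0.955, 0.001]
force: [6.2, 11.1, -19.4]
grip_width: 0.151
grip_force: 42.3
time_s: 3.3
eef_pos: [488.9, 254.0, 213.3]
ee_rot: [0.0, -0.298, 0.955, -0.0]
force: [0.1, 0.4, -1.2]
grip_width: 0.399
grip_force: 0.0
time_s: 3.7
eef_pos: [488.7, 254.0, 293.5]
ee_rot: [0.001, -0.297, 0.955, -0.0]
force: [0.2, 0.1, -0.1]
grip_width: 0.778
grip_force: 0.0
[80.9, -97.5, 34.6] [-0.001, -0.784, -0.0] n>=5.2
[0.0, -0.0, 80.0] [0.0, 0.0, 0.0] n>=1.6
```

To row units: 81 mm is 4.05, -97.5 mm is -4.875, -0.784 rad is -3.136.

```bash
python3 steer.py '[[[4.05, -4.875, 1.73, 0, -3.136, 0], [4.05, -4.875, 1.73, 0, -3.136, 0], [4.05, -4.875, 1.73, 0, -3.136, 0], [4.05, -4.875, 1.73, 0, -3.136, 0], [4.05, -4.875, 1.73, 0, -3.136, 0], [4.05, -4.875, 1.73, 0, -3.136, 0], [4.05, -4.875, 1.73, 0, -3.136, 0], [4.05, -4.875, 1.73, 0, -3.136, 0]]]'
python3 - <<'E'
from h import *
import cv2
print(np.round(ctrl.sense()["joints"],2))
chain([(lean(1,80),RL,160),(lean(1),RL,160)])
t=ctrl.capture("top")[150:300,150:350,::-1]; s=ctrl.capture("side")[150:300,180:380,::-1]
z=lambda a:cv2.resize(a,None,fx=2,fy=2,interpolation=cv2.INTER_CUBIC)
cv2.imwrite("pics/g1.png",np.hstack([z(t),z(s)]))
E
```

```text
time_s: 4.5
eef_pos: [490.1, 150.3, 289.7]
ee_rot: [0.341, -0.268, 0.895, 0.103]
force: [0.9, -0.5, 0.5]
grip_width: 0.785
grip_force: 0.0
[ 0.01  0.34  1.86  0.92  0.47 -2.88]
[37.5, -11.9, 7.8] [-0.014, -0.056, -0.017] n>=0.8
[0.0, -0.0, 80.0] [0.0, 0.0, 0.0] n>=1.6
```

View pics/g1.png

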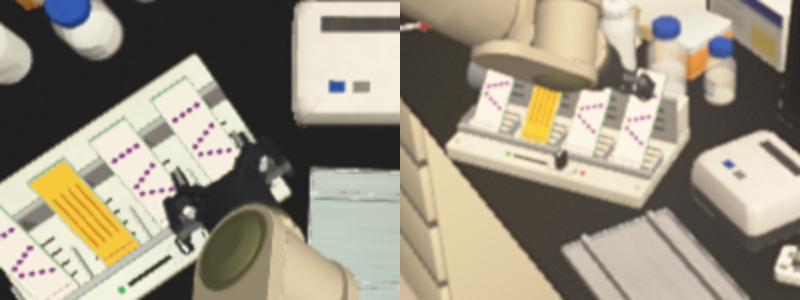

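```bash
python3 steer.py '[[[0, 0, -2.5, 0, 0, 0.6], [0, 0, -2.5, 0, 0, 1.2], [0, 0, -2.5, 0, 0, 1.8], [0, 0, -2.5, 0, 0, 2.4], [0, 0, -2.5, 0, 0, 3], [0, 0, -2.5, 0, 0, 3.6], [0, 0, -2.5, 0, 0, 4.2], [0, 0, -2.5, 0, 0, 4.8]]]'
python3 steer.py '[[[0, 0, 0, 0, 0, 0.6], [0, 0, 0, 0, 0, 1.2], [0, 0, 0, 0, 0, 1.8], [0, 0, 0, 0, 0, 2.4], [0, 0, 0, 0, 0, 3], [0, 0, 0, 0, 0, 3.6], [0, 0, 0, 0, 0, 4.2], [0, 0, 0, 0, 0, 4.8]]]'
echo 'RF=att(S[2],np.pi/4,1)' >> h.py
python3 - <<'E'
from h import *
print(np.round(ctrl.sense()["joints"],2))
chain([(lean(1,80),RF,160),(lean(1),RF,160)])
E
```

```text
time_s: 5.4
eef_pos: [462.4, 131.7, 326.9]
ee_rot: [0.223, 0.287, 0.889, 0.278]
force: [0.5, 0.3, 0.3]
grip_width: 0.784
grip_force: 0.0
time_s: 6.2
eef_pos: [462.4, 131.7, 326.9]
ee_rot: [0.027, 0.739, 0.572, 0.356]
force: [-0.1, 0.3, -0.0]
grip_width: 0.78
grip_force: 0.0
[-0.04  0.22  1.9   0.84  0.55 -0.41]
[-35.7, -16.5, 57.8] [-0.007, 0.059, 0.718] n>=4.8
[-0.0, -0.0, 80.0] [0.0, 0.0, 0.0] n>=1.6
```

To row units: 57.8 mm is 2.89, -35.7 mm is -1.785, 0.718 rad is 2.872.

```bash
python3 steer.py '[[[-1.785, -0.825, 2.89, -0.028, 0.236, 2.872], [-1.785, -0.825, 2.89, -0.028, 0.236, 2.872], [-1.785, -0.825, 2.89, -0.028, 0.236, 2.872], [-1.785, -0.825, 2.89, -0.028, 0.236, 2.872], [-1.785, -0.825, 2.89, -0.028, 0.236, 2.872], [-1.785, -0.825, 2.89, -0.028, 0.236, 2.872], [-1.785, -0.825, 2.89, -0.028, 0.236, 2.872]]]'
python3 - <<'E'
from h import *
print(np.round(ctrl.sense()["joints"],2))
chain([(lean(1),RF,160)])
E
```

```text
time_s: 6.9
eef_pos: [477.9, 127.8, 259.3]
ee_rot: [-0.112, 0.881, 0.279, 0.366]
force: [-0.4, 0.5, -0.1]
grip_width: 0.778
grip_force: 0.0
[-0.05  0.36  1.94  1.24  0.47 -0.13]
[-0.6, -0.2, 80.2] [-0.0, -0.001, 0.009] n>=1.6
```

```bash
python3 steer.py '[[[0, 0, 1.5, 0, 0, 0], [0, 0, 2.75, 0, 0, 0], [0, 0, 3.5, 0, 0, 0], [0, 0, 4, 0, 0, 0], [0, 0, 4, 0, 0, 0]]]'
python3 steer.py '[[[0, 0, 0, 0, 0, 0], [0, 0, 0, 0, 0, 0], [0, 0, 0, 0, 0, 0], [0, 0, 0, 0, 0, 0]]]' 0 40
python3 - <<'E'
from h import *
chain([(lean(1),RF,160)])
E
```

```text
time_s: 7.4
eef_pos: [524.8, 160.4, 202.6]
ee_rot: [-0.113, 0.881, 0.278, 0.366]
force: [0.5, 0.3, -0.0]
grip_width: 0.779
grip_force: 0.0
time_s: 7.8
eef_pos: [524.6, 160.0, 204.0]
ee_rot: [-0.113, 0.88, 0.278, 0.367]
force: [-5.7, -4.0, 5.9]
grip_width: 0.572
grip_force: 41.1
[-1.5, -0.2, 1.0] [0.001, -0.003, 0.007] n>=0.1
```

```bash
cat >> h.py <<'E'
TR=[492.23,-11.6,-.04]
def slot(y,z,T=None): 
    T=TR if T is None else T
    return (w(T,[(0,y,z)])[0],att(T[2],0,1),160)
E
python3 - <<'E'
from h import *
chain([(lean(1,90),RF,160),slot(-84,110),slot(-84,26)])
E
```

```text
[-1.3, -0.2, -89.0] [0.001, -0.003, 0.007] n>=1.8
[-75.3, 190.2, -81.1] [-0.253, -0.757, 0.611] n>=6.7
[0.0, 0.0, 84.0] [0.0, 0.0, 0.0] n>=1.7
```

```bash
python3 steer.py '[[[0.35, 0, -0.35, 0, 0, 0], [1.05, 0, -1.05, 0, 0, 0], [1.75, 0, -1.75, 0, 0, 0], [2.5, 0, -2.5, 0, 0, 0], [1.75, 0, -4.75, 0, 0, 0], [1, 0, -5.5, 0, 0, 0], [1, 0, -5.5, 0, 0, 0]]]'
python3 - <<'E'
from h import *
chain([slot(-84,120),slot(-84,26)])
E
```

```text
time_s: 8.5
eef_pos: [470.6, 123.1, 295.6]
ee_rot: [-0.113, 0.881, 0.277, 0.367]
force: [-0.1, 0.3, -1.6]
grip_width: 0.573
grip_force: 42.6
[-89.2, 189.8, -66.1] [-0.25, -0.761, 0.615] n>=6.7
[0.0, 0.0, 94.0] [0.0, 0.0, 0.0] n>=1.9
```

```bash
python3 steer.py '[[[-4.46, 9.49, -3.305, -1, -3.044, 2.46], [-4.46, 9.49, -3.305, -1, -3.044, 2.46], [-4.46, 9.49, -3.305, -1, -3.044, 2.46], [-4.46, 9.49, -3.305, -1, -3.044, 2.46], [-4.46, 9.49, -3.305, -1, -3.044, 2.46], [-4.46, 9.49, -3.305, -1, -3.044, 2.46], [-4.46, 9.49, -3.305, -1, -3.044, 2.46], [-4.46, 9.49, -3.305, -1, -3.044, 2.46]]]'
python3 steer.py '[[[0, 0, 0, 0, 0, 0], [0, 0, 0, 0, 0, 0]]]'
python3 - <<'E'
from h import *
import cv2
print(np.round(ctrl.sense()["joints"],2))
chain([slot(-84,120),slot(-84,26)])
t=ctrl.capture("top")[200:330,290:510,::-1]; s=ctrl.capture("side")[230:390,250:420,::-1]
z=lambda a:cv2.resize(a,(int(a.shape[1]*390/a.shape[0]),390),interpolation=cv2.INTER_CUBIC)
cv2.imwrite("pics/g2.png",cv2.resize(np.hstack([z(t),z(s)]),(800,290)))
E
```

```text
time_s: 9.3
eef_pos: [491.2, -94.6, 279.1]
ee_rot: [-0.0, 1.0, -0.019, -0.0]
force: [0.2, 0.3, -1.6]
grip_width: 0.572
grip_force: 42.6
time_s: 9.5
eef_pos: [490.7, -94.4, 279.4]
ee_rot: [-0.001, 1.0, -0.018, 0.001]
force: [0.3, 0.1, -1.2]
grip_width: 0.574
grip_force: 42.6
[-0.43  0.4   1.73  0.    1.01  1.18]
[-1.8, 1.2, -0.6] [-0.001, -0.002, 0.003] n>=0.0
[0.0, 0.0, 94.0] [0.0, 0.0, 0.0] n>=1.9
```

View pics/g2.png

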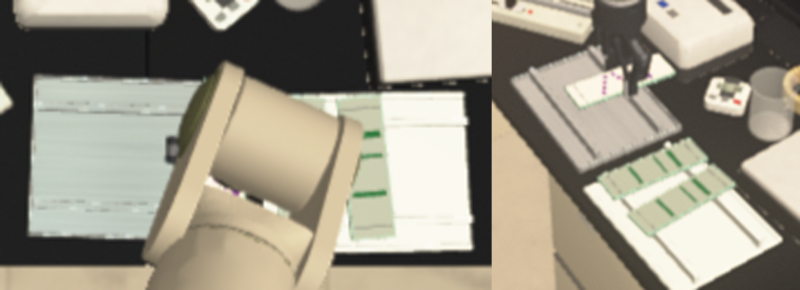

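```bash
python3 steer.py '[[[-0.09, 0.06, 2, 0, 0, 0], [-0.09, 0.06, 3.75, 0, 0, 0], [-0.09, 0.06, 4.5, 0, 0, 0], [-0.09, 0.06, 4.675, 0, 0, 0], [-0.09, 0.06, 4.675, 0, 0, 0]]]'
python3 steer.py '[[[0, 0, 0, 0, 0, 0], [0, 0, 0, 0, 0, 0], [0, 0, 0, 0, 0, 0]]]' 0.72
python3 steer.py '[[[0, 0, -1.5, 0, 0, 0], [0, 0, -4, 0, 0, 0], [0, 0, -5.5, 0, 0, 0], [0, 0, -5.5, 0, 0, 0]]]'
python3 - <<'E'
from h import *
chain([(lean(2,100),RF,160)])
E
```

```text
time_s: 10.1
eef_pos: [488.7, -95.6, 186.1]
ee_rot: [-0.001, 1.0, -0.019, 0.0]
force: [0.3, 0.0, -0.9]
grip_width: 0.572
grip_force: 43.8
time_s: 10.4
eef_pos: [488.9, -95.7, 186.1]
ee_rot: [-0.0, 1.0, -0.019, 0.0]
force: [-0.4, 0.8, 0.3]
grip_width: 0.721
grip_force: 0.0
time_s: 10.8
eef_pos: [489.4, -95.9, 299.9]
ee_rot: [0.001, 1.0, -0.019, 0.004]
force: [0.2, -0.2, -1.0]
grip_width: 0.72
grip_force: 0.0
[-82.8, -282.7, 25.7] [0.257, 0.751, -0.607] n>=6.7
```

```bash
python3 steer.py '[[[-4.15, -14.135, 1.285, 1.028, 3.004, -2.428], [-4.15, -14.135, 1.285, 1.028, 3.004, -2.428], [-4.15, -14.135, 1.285, 1.028, 3.004, -2.428], [-4.15, -14.135, 1.285, 1.028, 3.004, -2.428], [-4.15, -14.135, 1.285, 1.028, 3.004, -2.428], [-4.15, -14.135, 1.285, 1.028, 3.004, -2.428], [-4.15, -14.135, 1.285, 1.028, 3.004, -2.428], [-4.15, -14.135, 1.285, 1.028, 3.004, -2.428]]]' 0.75
python3 steer.py '[[[0, 0, 0, 0, 0, 0], [0, 0, 0, 0, 0, 0]]]'
python3 - <<'E'
from h import *
import cv2
print(np.round(ctrl.sense()["joints"],2))
chain([(lean(2),RF,160)])
t=ctrl.capture("top")
cv2.imwrite("pics/t3.png",t[:,:,::-1])
cv2.imwrite("pics/g3.png",cv2.resize(t[170:330,290:510,::-1],None,fx=3.6,fy=3.6,interpolation=cv2.INTER_CUBIC))
E
```

```text
time_s: 11.6
eef_pos: [415.9, 191.0, 269.5]
ee_rot: [-0.117, 0.883, 0.275, 0.362]
force: [0.4, -0.1, 0.0]
grip_width: 0.75
grip_force: 0.0
time_s: 11.8
eef_pos: [416.7, 189.8, 270.0]
ee_rot: [-0.116, 0.884, 0.273, 0.361]
force: [-0.5, 0.7, 0.0]
grip_width: 0.751
grip_force: 0.0
[ 0.11  0.27  2.04  1.25  0.37 -0.02]
[3.3, 1.1, 98.4] [-0.005, 0.007, -0.007] n>=2.0
```

View pics/g3.png

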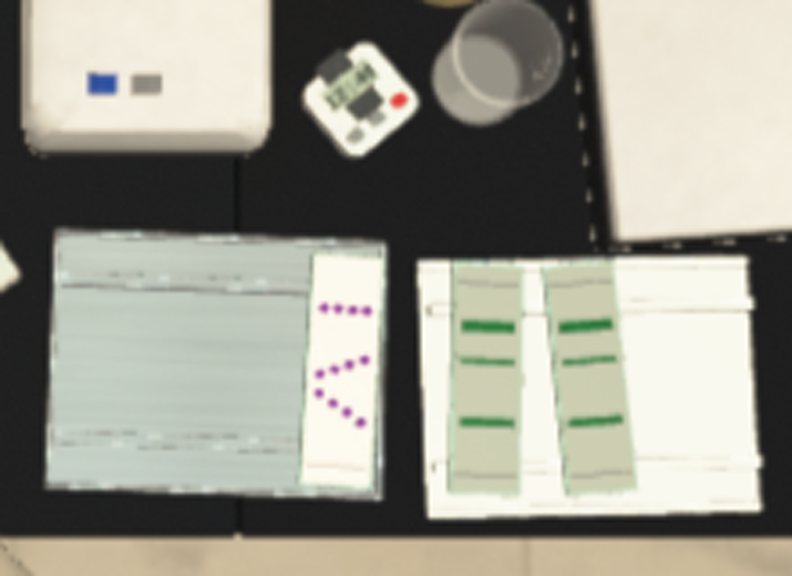

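To row units: 98.4 mm is 4.92, 88 mm is 4.4, -0.007 rad is -0.028.

```bash
python3 steer.py '[[[0.165, 0.055, 2, -0.02, 0.028, -0.028], [0.165, 0.055, 3.5, -0.02, 0.028, -0.028], [0.165, 0.055, 4.4, -0.02, 0.028, -0.028], [0.165, 0.055, 4.92, -0.02, 0.028, -0.028], [0.165, 0.055, 4.92, -0.02, 0.028, -0.028]]]'
python3 steer.py '[[[0, 0, 0, 0, 0, 0], [0, 0, 0, 0, 0, 0], [0, 0, 0, 0, 0, 0], [0, 0, 0, 0, 0, 0]]]' 0 40
python3 steer.py '[[[0.35, 0, -0.35, 0, 0, 0], [1.05, 0, -1.05, 0, 0, 0], [1.75, 0, -1.75, 0, 0, 0], [2.5, 0, -2.5, 0, 0, 0], [1.75, 0, -4.75, 0, 0, 0], [1, 0, -5.5, 0, 0, 0], [1, 0, -5.5, 0, 0, 0]]]'
python3 - <<'E'
from h import *
chain([slot(2,120),slot(2,26)])
E
```

```text
time_s: 12.35
eef_pos: [476.4, 230.1, 201.8]
ee_rot: [-0.114, 0.882, 0.275, 0.366]
force: [0.0, -1.0, -0.1]
grip_width: 0.75
grip_force: 0.0
time_s: 12.75
eef_pos: [475.9, 230.0, 203.2]
ee_rot: [-0.114, 0.881, 0.276, 0.367]
force: [-3.0, -3.5, 2.7]
grip_width: 0.572
grip_force: 41.6
time_s: 13.45
eef_pos: [421.8, 193.1, 295.0]
ee_rot: [-0.114, 0.881, 0.276, 0.367]
force: [0.2, 0.0, -0.9]
grip_width: 0.57
grip_force: 42.8
[-51.3, 206.8, -29.9] [-0.253, -0.76, 0.612] n>=6.7
[0.0, 0.0, 94.0] [0.0, 0.0, 0.0] n>=1.9
```

```bash
python3 steer.py '[[[-2.565, 10.34, -1.5, -1.012, -3.04, 2.448], [-2.565, 10.34, -1.5, -1.012, -3.04, 2.448], [-2.565, 10.34, -1.5, -1.012, -3.04, 2.448], [-2.565, 10.34, -1.5, -1.012, -3.04, 2.448], [-2.565, 10.34, -1.5, -1.012, -3.04, 2.448], [-2.565, 10.34, -1.5, -1.012, -3.04, 2.448], [-2.565, 10.34, -1.5, -1.012, -3.04, 2.448], [-2.565, 10.34, -1.5, -1.012, -3.04, 2.448]]]'
python3 steer.py '[[[0, 0, 0, 0, 0, 0], [0, 0, 0, 0, 0, 0]]]'
python3 - <<'E'
from h import *
import cv2
chain([slot(2,26)])
t=ctrl.capture("top")[170:330,290:510,::-1]
o=cv2.imread("pics/t3.png")[170:330,290:510]
d=(cv2.absdiff(t,o).max(2)>40)
cv2.imwrite("pics/t4.png",t)
# change at tray right edge/plate1 and grid
print("grid/plate1 change px",d[55:135,85:110].sum(),d[70:145,115:215].sum())
E
```

```text
time_s: 14.25
eef_pos: [494.7, -8.9, 279.4]
ee_rot: [0.0, 1.0, -0.02, -0.0]
force: [0.8, 0.6, -1.3]
grip_width: 0.568
grip_force: 42.8
time_s: 14.45
eef_pos: [494.0, -8.6, 279.6]
ee_rot: [-0.001, 1.0, -0.019, 0.001]
force: [-0.4, 0.2, -2.1]
grip_width: 0.575
grip_force: 42.8
[-1.9, 1.2, 93.6] [-0.001, -0.002, 0.002] n>=1.9
grid/plate1 change px 1323 0
```

```bash
python3 - <<'E'
import cv2
t=cv2.imread("pics/t4.png");o=cv2.imread("pics/t3.png")[170:330,290:510]
d=cv2.absdiff(t,o).max(2)>40
print(d[58:140,5:30].sum(), d[130:145,5:110].sum())
E
python3 steer.py '[[[-0.095, 0.06, 2, 0, 0, 0], [-0.095, 0.06, 3.75, 0, 0, 0], [-0.095, 0.06, 4.5, 0, 0, 0], [-0.095, 0.06, 4.66, 0, 0, 0], [-0.095, 0.06, 4.66, 0, 0, 0]]]'
```

```text
27 945
time_s: 15.0
eef_pos: [492.0, -9.8, 186.4]
ee_rot: [-0.0, 1.0, -0.019, 0.0]
force: [-0.4, 0.5, -0.9]
grip_width: 0.575
grip_force: 43.7
```

```bash
python3 steer.py '[[[0, 0, 0, 0, 0, 0], [0, 0, 0, 0, 0, 0], [0, 0, 0, 0, 0, 0]]]' 0.72
python3 steer.py '[[[0, 0, -1.5, 0, 0, 0], [0, 0, -4, 0, 0, 0], [0, 0, -5.5, 0, 0, 0], [0, 0, -5.5, 0, 0, 0]]]'
python3 - <<'E'
from h import *
chain([(lean(4,100),RF,160)])
E
```

```text
time_s: 15.3
eef_pos: [492.2, -9.9, 186.7]
ee_rot: [-0.0, 1.0, -0.02, 0.001]
force: [0.7, -0.3, -0.7]
grip_width: 0.718
grip_force: 0.0
time_s: 15.7
eef_pos: [492.7, -10.0, 300.5]
ee_rot: [0.001, 1.0, -0.02, 0.004]
force: [0.1, -0.5, 0.9]
grip_width: 0.72
grip_force: 0.0
[-185.2, -332.6, 25.5] [0.256, 0.75, -0.608] n>=7.6
```

To row units: -332.6 mm is -16.63, -185.2 mm is -9.26, 0.75 rad is 3.

```bash
python3 steer.py '[[[-9.26, -16.63, 1.275, 1.024, 3, -2.432], [-9.26, -16.63, 1.275, 1.024, 3, -2.432], [-9.26, -16.63, 1.275, 1.024, 3, -2.432], [-9.26, -16.63, 1.275, 1.024, 3, -2.432], [-9.26, -16.63, 1.275, 1.024, 3, -2.432], [-9.26, -16.63, 1.275, 1.024, 3, -2.432], [-9.26, -16.63, 1.275, 1.024, 3, -2.432], [-9.26, -16.63, 1.275, 1.024, 3, -2.432]]]' 0.75
python3 steer.py '[[[0, 0, 0, 0, 0, 0], [0, 0, 0, 0, 0, 0], [0, 0, 0, 0, 0, 0]]]'
python3 - <<'E'
from h import *
import cv2
print(np.round(ctrl.sense()["joints"],2))
chain([(lean(4,100),RF,160),(lean(4),RF,160)])
t=ctrl.capture("top")
cv2.imwrite("pics/t5.png",t[:,:,::-1])
cv2.imwrite("pics/g5.png",cv2.resize(t[160:330,100:510,::-1],None,fx=1.95,fy=1.95,interpolation=cv2.INTER_CUBIC))
E
```

```text
time_s: 16.5
eef_pos: [324.2, 322.2, 271.2]
ee_rot: [-0.114, 0.882, 0.277, 0.364]
force: [0.2, -0.6, -0.5]
grip_width: 0.752
grip_force: 0.0
time_s: 16.8
eef_pos: [325.0, 321.1, 271.4]
ee_rot: [-0.115, 0.884, 0.273, 0.362]
force: [-0.3, -0.7, -0.3]
grip_width: 0.752
grip_force: 0.0
[0.51 0.26 2.04 0.87 0.09 0.64]
[2.2, -9.2, -0.0] [-0.003, 0.006, -0.006] n>=0.2
[0.0, -0.0, 100.0] [0.0, 0.0, 0.0] n>=2.0
```

View pics/g5.png

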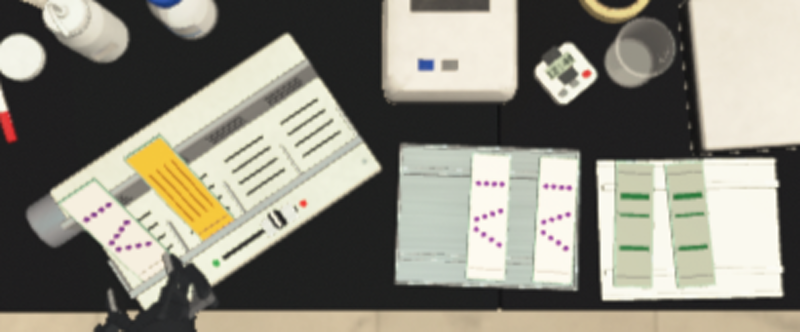

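To row units: 40 mm is 2, 25 mm is 1.25, -0.006 rad is -0.024.

```bash
python3 steer.py '[[[0.11, -0.46, 0.5, -0.012, 0.024, -0.024], [0.11, -0.46, 1.25, -0.012, 0.024, -0.024], [0.11, -0.46, 2, -0.012, 0.024, -0.024], [0.11, -0.46, 2.5, -0.012, 0.024, -0.024], [0.11, -0.46, 2.5, -0.012, 0.024, -0.024]]]'
python3 - <<'E'
from h import *
print(np.round(ctrl.sense()["joints"],2))
chain([(lean(4),RF,160)])
E
```

```text
time_s: 17.35
eef_pos: [350.7, 349.3, 237.4]
ee_rot: [-0.113, 0.882, 0.274, 0.366]
force: [0.5, 0.0, 0.8]
grip_width: 0.745
grip_force: 0.0
[ 0.54  0.4   1.96  1.7   0.05 -0.17]
[-0.1, -0.7, 49.6] [0.002, -0.0, -0.001] n>=1.0
```

Units first: shifts go in units of 20 mm and turns go in units of 0.25 rad. So 49.6 mm is 2.48, 44 mm is 2.2.

```bash
python3 steer.py '[[[0, -0.035, 0.6, 0, 0, 0], [0, -0.035, 1.2, 0, 0, 0], [0, -0.035, 1.8, 0, 0, 0], [0, -0.035, 2.2, 0, 0, 0], [0, -0.035, 2.48, 0, 0, 0], [0, -0.035, 2.48, 0, 0, 0], [0, -0.035, 2.48, 0, 0, 0]]]'
python3 - <<'E'
from h import *
print(np.round(ctrl.sense()["joints"],2))
chain([(lean(4),RF,160)])
E
```

```text
time_s: 18.05
eef_pos: [378.4, 370.1, 202.7]
ee_rot: [-0.114, 0.882, 0.275, 0.366]
force: [0.0, 0.7, -0.3]
grip_width: 0.75
grip_force: 0.0
[ 0.55  0.52  1.88  2.44  0.06 -0.91]
[-0.0, 0.7, 0.6] [0.001, -0.0, 0.0] n>=0.0
```

```bash
python3 steer.py '[[[0, 0, 0, 0, 0, 0], [0, 0, 0, 0, 0, 0], [0, 0, 0, 0, 0, 0], [0, 0, 0, 0, 0, 0]]]' 0 40
python3 steer.py '[[[0.25, 0, -0.25, 0, 0, 0], [0.6, 0, -0.6, 0, 0, 0], [1, 0, -1, 0, 0, 0], [1.4, 0, -1.4, 0, 0, 0], [1.8, 0, -1.8, 0, 0, 0], [1.8, 0, -1.8, 0, 0, 0]]]'
python3 - <<'E'
from h import *
print(np.round(ctrl.sense()["joints"],2))
chain([(lean(4),RF,160)])
E
```

```text
time_s: 18.45
eef_pos: [378.0, 370.5, 203.1]
ee_rot: [-0.114, 0.882, 0.275, 0.366]
force: [-1.8, -6.0, 4.2]
grip_width: 0.574
grip_force: 40.4
time_s: 19.05
eef_pos: [377.3, 371.9, 236.5]
ee_rot: [-0.122, 0.88, 0.279, 0.365]
force: [0.6, 0.4, -1.6]
grip_width: 0.571
grip_force: 41.8
[0.55 0.46 1.87 1.13 0.06 0.4 ]
[-24.1, 3.2, 24.3] [-0.017, -0.005, 0.002] n>=0.7
```

To row units: -100 mm is -5, 10 mm is 0.5, -0.3 rad is -1.2.

```bash
python3 steer.py '[[[0.5, 0, -1.25, 0, 0, 0], [0.75, 0, -2.5, 0, 0, 0], [0.5, 0, -4, 0, -0.4, 0], [0.5, 0, -5, 0, -0.8, 0], [0.5, 0, -5, 0, -1.2, 0], [0.5, 0, -5, 0, -1.2, 0]]]'
python3 - <<'E'
from h import *
print(np.round(ctrl.sense()["joints"],2))
chain([slot(84,120),slot(84,26)])
E
```

```text
time_s: 19.65
eef_pos: [325.1, 333.7, 315.4]
ee_rot: [-0.078, 0.925, 0.294, 0.23]
force: [0.6, 0.8, -1.3]
grip_width: 0.571
grip_force: 41.7
[0.54 0.22 1.91 0.09 0.53 1.43]
[-26.1, 312.1, 22.8] [-0.17, -0.469, 0.642] n>=6.3
[0.0, 0.0, 94.0] [0.0, 0.0, 0.0] n>=1.9
```

```bash
python3 steer.py '[[[-1.3, 15.6, 1.14, -0.68, -1.876, 2.568], [-1.3, 15.6, 1.14, -0.68, -1.876, 2.568], [-1.3, 15.6, 1.14, -0.68, -1.876, 2.568], [-1.3, 15.6, 1.14, -0.68, -1.876, 2.568], [-1.3, 15.6, 1.14, -0.68, -1.876, 2.568], [-1.3, 15.6, 1.14, -0.68, -1.876, 2.568], [-1.3, 15.6, 1.14, -0.68, -1.876, 2.568], [-1.3, 15.6, 1.14, -0.68, -1.876, 2.568]]]'
python3 steer.py '[[[0, 0, 0, 0, 0, 0], [0, 0, 0, 0, 0, 0], [0, 0, 0, 0, 0, 0]]]'
python3 - <<'E'
from h import *
import cv2
chain([slot(82,26)])
t=ctrl.capture("top")
cv2.imwrite("pics/t6.png",t[:,:,::-1])
o=cv2.imread("pics/t5.png");d=cv2.absdiff(np.ascontiguousarray(t[:,:,::-1]),o).max(2)>40
print("tray right third, grid:",d[230:315,365:398].sum(),d[235:318,403:505].sum())
E
```

```text
time_s: 20.45
eef_pos: [497.2, 71.7, 277.0]
ee_rot: [-0.002, 1.0, -0.021, 0.001]
force: [0.1, 0.4, -1.3]
grip_width: 0.57
grip_force: 41.9
time_s: 20.75
eef_pos: [495.9, 74.2, 278.3]
ee_rot: [-0.001, 1.0, -0.019, 0.0]
force: [0.7, -0.5, -2.5]
grip_width: 0.572
grip_force: 41.9
[-0.3, 4.0, 92.2] [-0.002, -0.001, 0.002] n>=1.8
tray right third, grid: 0 0
```

Tray unmoved. Lower and release.

To row units: 92 mm is 4.6, 88 mm is 4.4.

```bash
python3 steer.py '[[[0, 0.2, 2, 0, 0, 0], [0, 0.2, 3.75, 0, 0, 0], [0, 0.2, 4.4, 0, 0, 0], [0, 0.2, 4.6, 0, 0, 0], [0, 0.2, 4.6, 0, 0, 0]]]'
python3 steer.py '[[[0, 0, 0, 0, 0, 0], [0, 0, 0, 0, 0, 0], [0, 0, 0, 0, 0, 0]]]' 0.72
python3 steer.py '[[[0, 0, -1.5, 0, 0, 0], [0, 0, -4, 0, 0, 0], [0, 0, -5.5, 0, 0, 0], [0, 0, -5.5, 0, 0, 0]]]'
python3 - <<'E'
from h import *
A=[481.71,-196.69,-.03];B=[481.95,-268.49,.08]
chain([slot(0,100,A),slot(0,25,A)])
E
```

```text
time_s: 21.3
eef_pos: [496.3, 69.7, 187.2]
ee_rot: [-0.001, 1.0, -0.019, 0.0]
force: [0.1, 0.4, -2.0]
grip_width: 0.571
grip_force: 42.3
time_s: 21.6
eef_pos: [496.4, 69.3, 186.6]
ee_rot: [-0.001, 1.0, -0.02, 0.001]
force: [-0.1, 0.2, 0.0]
grip_width: 0.723
grip_force: 0.0
time_s: 22.0
eef_pos: [496.8, 69.1, 300.3]
ee_rot: [-0.001, 1.0, -0.02, 0.004]
force: [-1.2, 0.0, -0.1]
grip_width: 0.723
grip_force: 0.0
[-4.9, 266.2, 39.8] [-0.001, -0.009, -0.01] n>=5.4
[0.0, 0.0, 75.0] [0.0, 0.0, 0.0] n>=1.5
```

```bash
python3 - <<'E'
from h import *
import cv2
t=ctrl.capture("top")
o=cv2.imread("pics/t5.png");d=cv2.absdiff(np.ascontiguousarray(t[:,:,::-1]),o).max(2)>40
print("grid:",d[235:318,403:505].sum())
A=[481.71,-196.69,-.03]
g,R,D=slot(1.5,25,A); g=g-[12,0,0]
chain([(g+[0,0,75],R,160),(g,R,160)])
E
python3 steer.py '[[[0.35, 13.25, 2, 0, -0.036, -0.04], [0.35, 13.25, 2, 0, -0.036, -0.04], [0.35, 13.25, 2, 0, -0.036, -0.04], [0.35, 13.25, 2, 0, -0.036, -0.04], [0.35, 13.25, 2, 0, -0.036, -0.04], [0.35, 13.25, 2, 0, -0.036, -0.04], [0.35, 13.25, 2, 0, -0.036, -0.04], [0.35, 13.25, 2, 0, -0.036, -0.04]]]' 0.68
python3 - <<'E'
from h import *
A=[481.71,-196.69,-.03]
g,R,D=slot(1.5,25,A); g=g-[12,0,0]
chain([(g,R,160)])
E
```

```text
grid: 0
[-16.2, 265.2, 37.3] [-0.002, -0.004, -0.01] n>=5.4
[0.0, 0.0, 75.0] [0.0, 0.0, 0.0] n>=1.5
time_s: 22.85
eef_pos: [492.5, -195.0, 254.9]
ee_rot: [-0.002, 1.0, -0.015, -0.005]
force: [0.3, -0.5, 0.0]
grip_width: 0.678
grip_force: 0.0
[-22.1, 1.0, 70.1] [-0.003, 0.01, 0.0] n>=1.5
```

```bash
python3 steer.py '[[[-1.1, 0.05, 0.25, 0, 0.04, 0], [-1.1, 0.05, 1, 0, 0.04, 0], [-1.1, 0.05, 2, 0, 0.04, 0], [-1.1, 0.05, 2.25, 0, 0.04, 0], [-1.1, 0.05, 2.25, 0, 0.04, 0]]]'
python3 - <<'E'
from h import *
import cv2
A=[481.71,-196.69,-.03]
g,R,D=slot(1.5,25,A); g=g-[12,0,0]
chain([(g,R,160)])
s=ctrl.capture("side")[270:400,280:430,::-1]
cv2.imwrite("pics/g7.png",cv2.resize(s,None,fx=4.5,fy=4.5,interpolation=cv2.INTER_CUBIC))
E
```

```text
time_s: 23.35
eef_pos: [470.4, -195.0, 210.5]
ee_rot: [-0.001, 1.0, -0.014, 0.0]
force: [-0.6, -0.1, 0.7]
grip_width: 0.679
grip_force: 0.0
[-0.6, 0.3, 25.5] [-0.003, -0.0, 0.002] n>=0.5
```

View pics/g7.png

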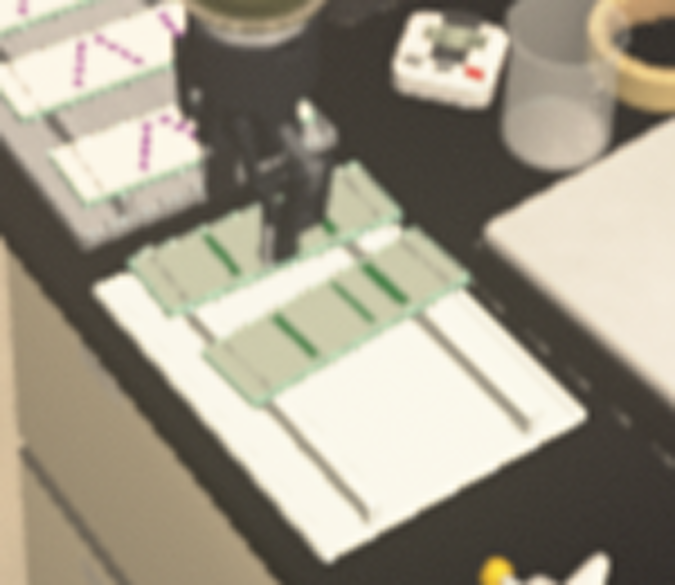

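```bash
python3 steer.py '[[[0, 0, 0.4, 0, 0, 0], [0, 0, 0.8, 0, 0, 0], [0, 0, 1.1, 0, 0, 0], [0, 0, 1.275, 0, 0, 0], [0, 0, 1.275, 0, 0, 0]]]'
python3 steer.py '[[[0, 0, 0, 0, 0, 0], [0, 0, 0, 0, 0, 0], [0, 0, 0, 0, 0, 0], [0, 0, 0, 0, 0, 0]]]' 0 40
```

```text
time_s: 23.9
eef_pos: [470.2, -196.1, 184.7]
ee_rot: [-0.001, 1.0, -0.015, 0.0]
force: [0.4, -0.6, 0.4]
grip_width: 0.675
grip_force: 0.0
time_s: 24.3
eef_pos: [470.3, -196.2, 185.5]
ee_rot: [-0.001, 1.0, -0.015, 0.001]
force: [0.1, -0.6, 0.9]
grip_width: 0.573
grip_force: 41.6
```

```bash
cat >> h.py <<'E'
def wl(b,dx,dz,o=-11.4,d=160.5,dy=0):
    n=3*.70711; s=o*.70711
    return (w(S,[(16-n+s+dx,Y[b]+dy,87+n+s+dz)])[0],RF,d)
E
python3 steer.py '[[[0, 0, -0.5, 0, 0, 0], [0, 0, -2.5, 0, 0, 0], [0, 0, -5, 0, 0, 0], [0, 0, -6, 0, 0, 0], [0, 0, -6, 0, 0, 0]]]'
python3 - <<'E'
from h import *
chain([wl(1,-40,80),wl(1,6,60),wl(1,6,7)])
E
```

```text
time_s: 24.8
eef_pos: [470.3, -196.4, 308.7]
ee_rot: [0.001, 1.0, -0.015, 0.003]
force: [-0.4, 0.5, -1.0]
grip_width: 0.573
grip_force: 42.1
[3.9, -329.2, 33.7] [0.252, 0.752, -0.599] n>=6.6
[18.4, -0.0, 46.7] [0.0, 0.0, 0.0] n>=1.0
[-37.5, -0.0, 37.5] [0.0, 0.0, 0.0] n>=1.1
```

To row units: -329 mm is -16.45, 34 mm is 1.7, 0.752 rad is 3.008.

```bash
python3 steer.py '[[[0.2, -16.45, 1, 1.008, 3.008, -2.396], [0.2, -16.45, 1, 1.008, 3.008, -2.396], [0.2, -16.45, 1, 1.008, 3.008, -2.396], [0.2, -16.45, 1, 1.008, 3.008, -2.396], [0.2, -16.45, 1.7, 1.008, 3.008, -2.396], [0.2, -16.45, 1.7, 1.008, 3.008, -2.396], [0.2, -16.45, 1.7, 1.008, 3.008, -2.396], [0.2, -16.45, 1.7, 1.008, 3.008, -2.396]]]'
python3 steer.py '[[[0, 0, 0, 0, 0, 0], [0, 0, 0, 0, 0, 0]]]'
python3 - <<'E'
from h import *
chain([wl(1,6,60),wl(1,6,7)])
E
```

```text
time_s: 25.6
eef_pos: [482.6, 135.6, 269.8]
ee_rot: [-0.118, 0.882, 0.276, 0.362]
force: [0.4, -0.6, -1.6]
grip_width: 0.568
grip_force: 42.2
time_s: 25.8
eef_pos: [484.0, 131.7, 271.6]
ee_rot: [-0.116, 0.883, 0.273, 0.363]
force: [-0.1, -0.0, -1.6]
grip_width: 0.574
grip_force: 42.2
[21.1, -0.5, 45.0] [-0.003, 0.004, -0.006] n>=1.0
[-37.5, -0.0, 37.5] [0.0, 0.0, 0.0] n>=1.1
```

To row units: 82.5 mm is 4.125, 76 mm is 3.8, -0.006 rad is -0.024.

```bash
python3 steer.py '[[[1.05, -0.025, 1, -0.012, 0.016, -0.024], [1.05, -0.025, 2.25, -0.012, 0.016, -0.024], [0.5, -0.025, 2.8, -0.012, 0.016, -0.024], [0, -0.025, 3.3, -0.012, 0.016, -0.024], [-0.5, -0.025, 3.8, -0.012, 0.016, -0.024], [-0.825, -0.025, 4.125, -0.012, 0.016, -0.024], [-0.825, -0.025, 4.125, -0.012, 0.016, -0.024]]]'
python3 - <<'E'
from h import *
import cv2
chain([wl(1,6,7),wl(1,0,1)])
s=ctrl.capture("side")[150:250,200:340,::-1]
cv2.imwrite("pics/g8.png",cv2.resize(s,None,fx=5,fy=5,interpolation=cv2.INTER_CUBIC))
E
```

```text
time_s: 26.5
eef_pos: [521.7, 158.4, 200.7]
ee_rot: [-0.114, 0.882, 0.275, 0.365]
force: [0.9, -0.4, -0.8]
grip_width: 0.565
grip_force: 42.2
[0.9, 0.1, -0.3] [-0.0, 0.001, -0.001] n>=0.0
[-8.5, 0.0, 0.0] [0.0, 0.0, 0.0] n>=0.2
```

View pics/g8.png

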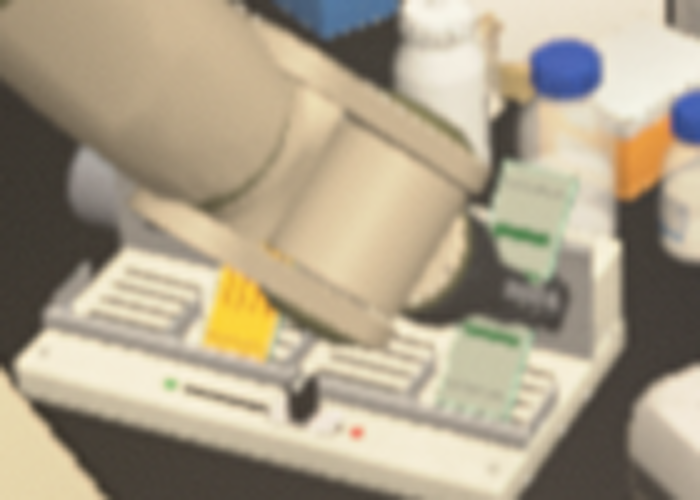

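To row units: -4 mm is -0.2, -7.5 mm is -0.375.

```bash
python3 steer.py '[[[-0.2, 0, 0, 0, 0, 0], [-0.35, 0, 0, 0, 0, 0], [-0.375, 0, 0, 0, 0, 0], [-0.375, 0, 0, 0, 0, 0]]]'
python3 steer.py '[[[-0.035, 0, 0.01, 0, 0, 0], [-0.075, 0, 0.02, 0, 0, 0], [-0.1, 0, 0.025, 0, 0, 0], [-0.1, 0, 0.025, 0, 0, 0]]]'
```

```text
time_s: 26.95
eef_pos: [517.4, 156.5, 196.8]
ee_rot: [-0.114, 0.881, 0.276, 0.366]
force: [1.4, 0.3, -1.3]
grip_width: 0.572
grip_force: 42.2
time_s: 27.35
eef_pos: [516.8, 156.1, 195.1]
ee_rot: [-0.114, 0.881, 0.276, 0.366]
force: [4.3, 2.0, 1.0]
grip_width: 0.567
grip_force: 42.1
```

```bash
python3 - <<'E'
from h import *
chain([wl(1,0,0)])
E
python3 steer.py '[[[-0.025, 0, 0.025, 0, 0, 0], [-0.025, 0, 0.05, 0, 0, 0], [-0.025, 0, 0.05, 0, 0, 0]]]'
python3 steer.py '[[[0, 0, 0, 0, 0, 0], [0, 0, 0, 0, 0, 0], [0, 0, 0, 0, 0, 0]]]' 0.75
python3 steer.py '[[[0, 0, -0.75, 0, 0, 0], [0, 0, -2, 0, 0, 0], [0, 0, -4, 0, 0, 0], [0, 0, -5.5, 0, 0, 0], [0, 0, -5.5, 0, 0, 0]]]'
```

```text
[-0.5, 1.0, 0.3] [-0.001, -0.003, 0.002] n>=0.0
time_s: 27.65
eef_pos: [517.1, 156.3, 194.1]
ee_rot: [-0.114, 0.881, 0.276, 0.366]
force: [4.0, 2.9, 2.6]
grip_width: 0.57
grip_force: 42.2
time_s: 27.95
eef_pos: [516.4, 156.1, 193.2]
ee_rot: [-0.114, 0.882, 0.276, 0.365]
force: [0.3, -0.4, 0.3]
grip_width: 0.748
grip_force: 0.0
time_s: 28.45
eef_pos: [451.8, 111.0, 273.3]
ee_rot: [-0.113, 0.881, 0.276, 0.367]
force: [1.2, 0.5, 1.1]
grip_width: 0.751
grip_force: 0.0
```

Exactly at nominal. Check the picture and grid before the second fresh plate.

```bash
python3 - <<'E'
from h import *
import cv2
t=ctrl.capture("top")[:,:,::-1].copy();s=ctrl.capture("side")[:,:,::-1].copy()
cv2.imwrite("pics/t9.png",t)
o=cv2.imread("pics/t5.png");d=cv2.absdiff(t,o).max(2)>40
print("B half of grid:",d[235:318,438:505].sum(),"tray right:",d[230:315,330:398].sum())
a=cv2.resize(t[180:330,240:510],None,fx=2.0,fy=2.0,interpolation=cv2.INTER_CUBIC)
b=cv2.resize(s[150:250,200:340],None,fx=2.1,fy=3/1.0,interpolation=cv2.INTER_CUBIC) if 0 else cv2.resize(s[150:250,220:340],(260,217),interpolation=cv2.INTER_CUBIC)
f=np.zeros((300,800,3),np.uint8);f[:300,:540]=a;f[:217,540:]=b
cv2.imwrite("pics/g9.png",f)
B=[481.95,-268.49,.08]
chain([slot(0,100,B),slot(0,25,B)])
E
```

```text
B half of grid: 0 tray right: 96
[-144.1, 329.2, -128.1] [-0.206, -0.769, 0.498] n>=7.6
[0.0, 0.0, 75.0] [0.0, 0.0, 0.0] n>=1.5
```

View pics/g9.png

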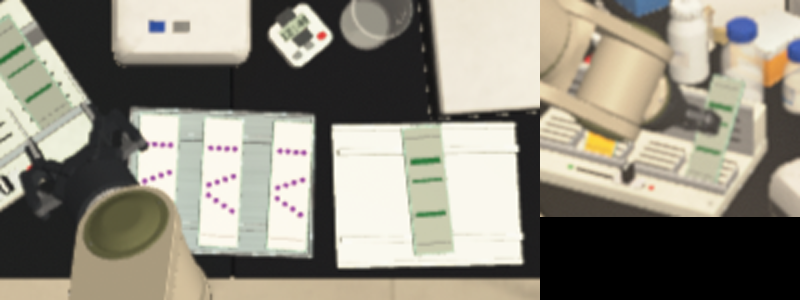

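```bash
python3 steer.py '[[[-7.2, 16.45, -7, -0.824, -3.076, 1.992], [-7.2, 16.45, -7, -0.824, -3.076, 1.992], [-7.2, 16.45, -7, -0.824, -3.076, 1.992], [-7.2, 16.45, -7, -0.824, -3.076, 1.992], [-7.2, 16.45, -6.4, -0.824, -3.076, 1.992], [-7.2, 16.45, -6.4, -0.824, -3.076, 1.992], [-7.2, 16.45, -6.4, -0.824, -3.076, 1.992], [-7.2, 16.45, -6.4, -0.824, -3.076, 1.992]]]' 0.78
python3 steer.py '[[[0, 0, 0, 0, 0, 0], [0, 0, 0, 0, 0, 0]]]'
python3 - <<'E'
from h import *
import cv2
t=ctrl.capture("top")[:,:,::-1].copy();o=cv2.imread("pics/t9.png");d=cv2.absdiff(t,o).max(2)>40
print("grid right strip",d[235:318,478:510].sum())
B=[481.95,-268.49,.08]
chain([slot(0,25,B)])
E
```

```text
time_s: 29.35
eef_pos: [482.9, -270.0, 258.1]
ee_rot: [-0.001, 0.999, 0.04, -0.002]
force: [0.9, -0.5, -0.8]
grip_width: 0.779
grip_force: 0.0
time_s: 29.55
eef_pos: [482.4, -268.4, 258.1]
ee_rot: [-0.001, 0.999, 0.04, -0.001]
force: [-0.9, -0.2, 0.2]
grip_width: 0.78
grip_force: 0.0
grid right strip 2502
[-0.4, 1.2, 73.5] [-0.003, 0.002, 0.002] n>=1.5
```

```bash
python3 - <<'E'
from h import *
import cv2
s=ctrl.capture("side")[:,:,::-1].copy()
o=cv2.imread("pics/side0.png");d=cv2.absdiff(s,o).max(2)>40
print("side grid lower right",d[345:395,330:410].sum())
cv2.imwrite("pics/ga.png",cv2.resize(s[260:400,250:430],None,fx=3,fy=3,interpolation=cv2.INTER_CUBIC))
E
```

```text
side grid lower right 0
```

View pics/ga.png

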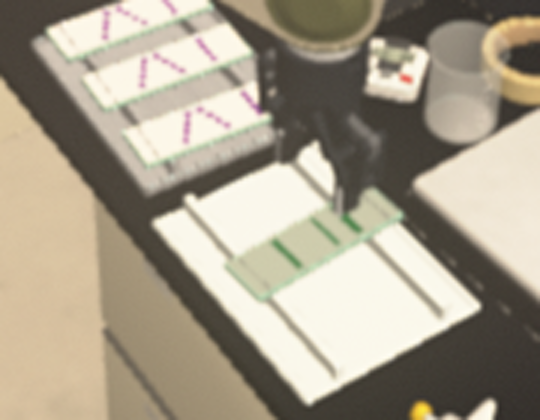

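To row units: 73.5 mm is 3.675, 67 mm is 3.35.

```bash
python3 steer.py '[[[-0.02, 0.06, 1.5, 0, 0, 0], [-0.02, 0.06, 2.75, 0, 0, 0], [-0.02, 0.06, 3.35, 0, 0, 0], [-0.02, 0.06, 3.675, 0, 0, 0], [-0.02, 0.06, 3.675, 0, 0, 0]]]'
python3 steer.py '[[[0, 0, 0, 0, 0, 0], [0, 0, 0, 0, 0, 0], [0, 0, 0, 0, 0, 0], [0, 0, 0, 0, 0, 0]]]' 0 40
python3 steer.py '[[[0, 0, -0.5, 0, 0, 0], [0, 0, -2.5, 0, 0, 0], [0, 0, -5, 0, 0, 0], [0, 0, -6, 0, 0, 0], [0, 0, -6, 0, 0, 0]]]'
python3 - <<'E'
from h import *
chain([wl(2,-70,100,0)])
E
```

```text
time_s: 30.15
eef_pos: [482.0, -268.9, 186.3]
ee_rot: [-0.0, 0.999, 0.041, -0.0]
force: [-0.5, -0.9, -0.2]
grip_width: 0.78
grip_force: 0.0
time_s: 30.55
eef_pos: [482.1, -269.5, 187.7]
ee_rot: [0.001, 0.999, 0.04, 0.001]
force: [-0.4, 1.3, 6.5]
grip_width: 0.573
grip_force: 42.0
time_s: 31.05
eef_pos: [482.1, -269.5, 310.2]
ee_rot: [0.002, 0.999, 0.04, 0.002]
force: [0.1, 0.3, -2.3]
grip_width: 0.567
grip_force: 42.2
[-26.9, -463.2, 5.2] [0.211, 0.764, -0.494] n>=9.3
```

```bash
python3 steer.py '[[[-1.35, -23.15, 0.25, 0.844, 3.056, -1.976], [-1.35, -23.15, 0.25, 0.844, 3.056, -1.976], [-1.35, -23.15, 0.25, 0.844, 3.056, -1.976], [-1.35, -23.15, 0.25, 0.844, 3.056, -1.976], [-1.35, -23.15, 0.25, 0.844, 3.056, -1.976], [-1.35, -23.15, 0.25, 0.844, 3.056, -1.976], [-1.35, -23.15, 0.25, 0.844, 3.056, -1.976], [-1.35, -23.15, 0.25, 0.844, 3.056, -1.976]]]'
python3 steer.py '[[[0, 0, 0, 0, 0, 0], [0, 0, 0, 0, 0, 0]]]'
python3 - <<'E'
from h import *
a=(0,161.5)
chain([wl(2,-40,80,*a),wl(2,6,60,*a),wl(2,6,7,*a)])
E
```

```text
time_s: 31.85
eef_pos: [425.2, 128.3, 301.1]
ee_rot: [-0.117, 0.883, 0.273, 0.363]
force: [2.2, -1.1, -1.1]
grip_width: 0.57
grip_force: 42.2
time_s: 32.05
eef_pos: [425.8, 127.7, 301.4]
ee_rot: [-0.117, 0.883, 0.275, 0.363]
force: [0.3, -0.6, -1.5]
grip_width: 0.567
grip_force: 42.3
[28.4, -55.4, 54.2] [-0.007, 0.004, -0.003] n>=1.7
[18.4, -0.0, 46.7] [0.0, 0.0, 0.0] n>=1.0
[-37.5, -0.0, 37.5] [0.0, 0.0, 0.0] n>=1.1
```

To row units: -30 mm is -1.5, 30 mm is 1.5, -0.007 rad is -0.028.

```bash
python3 steer.py '[[[0.5, -1.5, 0.5, 0, 0, 0], [1.4, -2.75, 1.5, -0.028, 0.016, -0.012], [1.4, -2.75, 2.7, -0.028, 0.016, -0.012], [1.4, -2.75, 2.7, -0.028, 0.016, -0.012], [1.4, -2.75, 2.7, -0.028, 0.016, -0.012]]]'
python3 - <<'E'
from h import *
a=(0,161.5)
chain([wl(2,6,60,*a)])
E
```

```text
time_s: 32.55
eef_pos: [443.0, 203.8, 283.4]
ee_rot: [-0.113, 0.883, 0.273, 0.366]
force: [-0.5, -0.0, -0.6]
grip_width: 0.566
grip_force: 42.3
[18.8, -3.1, 47.3] [0.003, -0.0, -0.004] n>=1.0
```

```bash
python3 steer.py '[[[0.95, -0.15, 1, 0.012, 0, -0.016], [0.95, -0.15, 2.35, 0.012, 0, -0.016], [0.4, -0.15, 2.9, 0.012, 0, -0.016], [-0.1, -0.15, 3.4, 0.012, 0, -0.016], [-0.6, -0.15, 3.9, 0.012, 0, -0.016], [-0.925, -0.15, 4.225, 0.012, 0, -0.016], [-0.925, -0.15, 4.225, 0.012, 0, -0.016]]]'
python3 - <<'E'
from h import *
a=(0,161.5)
chain([wl(2,6,7,*a)])
E
python3 steer.py '[[[-0.2, 0, 0, 0, 0, 0], [-0.35, 0, 0, 0, 0, 0], [-0.375, 0, 0, 0, 0, 0], [-0.375, 0, 0, 0, 0, 0]]]'
python3 - <<'E'
from h import *
chain([wl(2,0,0,0,161.5)])
E
```

```text
time_s: 33.25
eef_pos: [479.7, 232.5, 210.7]
ee_rot: [-0.114, 0.882, 0.275, 0.366]
force: [0.2, -0.1, -0.8]
grip_width: 0.574
grip_force: 42.3
[-0.1, -0.1, 0.4] [0.0, -0.0, 0.0] n>=0.0
time_s: 33.65
eef_pos: [475.4, 230.6, 206.4]
ee_rot: [-0.114, 0.881, 0.276, 0.367]
force: [-0.1, -1.1, -1.3]
grip_width: 0.571
grip_force: 42.3
[-3.0, 0.8, 1.3] [-0.0, -0.003, 0.002] n>=0.1
```

To row units: -2.8 mm is -0.14, -2.4 mm is -0.12.

```bash
python3 steer.py '[[[-0.04, 0, 0.01, 0, 0, 0], [-0.08, 0, 0.025, 0, 0, 0], [-0.12, 0, 0.04, 0, 0, 0], [-0.14, 0, 0.05, 0, 0, 0], [-0.14, 0, 0.05, 0, 0, 0]]]'
python3 - <<'E'
from h import *
chain([wl(2,0,0,0,161.5)])
E
```

```text
time_s: 34.15
eef_pos: [474.3, 230.3, 203.5]
ee_rot: [-0.114, 0.881, 0.276, 0.366]
force: [-1.4, -0.7, 2.3]
grip_width: 0.572
grip_force: 42.7
[-0.1, 1.2, 0.1] [-0.001, -0.003, 0.002] n>=0.0
```

To row units: -1.5 mm is -0.075, -0.8 mm is -0.04.

```bash
python3 steer.py '[[[-0.04, 0, 0, 0, 0, 0], [-0.075, 0, 0, 0, 0, 0], [-0.075, 0, 0, 0, 0, 0]]]'
```

```text
time_s: 34.45
eef_pos: [473.8, 229.8, 202.9]
ee_rot: [-0.114, 0.881, 0.276, 0.367]
force: [0.1, 0.2, 5.0]
grip_width: 0.572
grip_force: 42.7
```

```bash
python3 steer.py '[[[-0.04, 0, 0, 0, 0, 0], [-0.06, 0, 0, 0, 0, 0], [-0.06, 0, 0, 0, 0, 0]]]'
python3 steer.py '[[[0, 0, 0, 0, 0, 0], [0, 0, 0, 0, 0, 0], [0, 0, 0, 0, 0, 0]]]' 0.75
python3 steer.py '[[[0, 0, -0.75, 0, 0, 0], [0, 0, -2, 0, 0, 0], [0, 0, -4, 0, 0, 0], [0, 0, -6.5, 0, 0, 0], [0, 0, -6.5, 0, 0, 0]]]'
python3 - <<'E'
from h import *
g=w(S,[(-75,-30,56)])[0]; R=att(S[2],0,1)
chain([(g+[0,0,90],R,155)])
E
```

```text
time_s: 34.75
eef_pos: [473.6, 229.5, 202.7]
ee_rot: [-0.115, 0.88, 0.276, 0.368]
force: [3.4, 3.3, 6.3]
grip_width: 0.575
grip_force: 42.5
time_s: 35.05
eef_pos: [472.5, 229.1, 200.9]
ee_rot: [-0.114, 0.881, 0.276, 0.366]
force: [-0.2, -0.2, 1.3]
grip_width: 0.749
grip_force: 0.0
time_s: 35.55
eef_pos: [395.1, 175.8, 296.8]
ee_rot: [-0.113, 0.88, 0.276, 0.369]
force: [0.0, -0.4, 0.2]
grip_width: 0.747
grip_force: 0.0
[88.3, -10.9, 83.5] [0.004, -0.793, 0.004] n>=5.3
```

To row units: 200 mm is 10, 160 mm is 8, -0.78 rad is -3.12.

```bash
python3 steer.py '[[[0, 2, -2, 0, -0.6, 0], [0, 4, -4, 0, -1.2, 0], [0, 6, -4, 0, -1.8, 0], [0, 8, -4, 0, -2.4, 0], [0, 10, -4, 0, -3.12, 0], [0, 10, -4, 0, -3.12, 0], [0, 10, -4, 0, -3.12, 0]]]'
python3 - <<'E'
from h import *
import cv2
t=ctrl.capture("top")[:,:,::-1].copy();s=ctrl.capture("side")[:,:,::-1].copy()
cv2.imwrite("pics/tb.png",t)
cv2.imwrite("pics/sb.png",s)
a=cv2.resize(t[160:320,110:410],(800,427),interpolation=cv2.INTER_CUBIC)[:,:]
b=cv2.resize(s[150:250,200:340],(500,357),interpolation=cv2.INTER_CUBIC)
f=np.zeros((600,800,3),np.uint8);f[:330,:430]=cv2.resize(t[165:325,110:318],(430,330),interpolation=cv2.INTER_CUBIC)
f[:330,430:]=cv2.resize(t[220:320,295:410],(370,322),interpolation=cv2.INTER_CUBIC)[:330] if 0 else cv2.resize(t[220:320,295:410],(370,330),interpolation=cv2.INTER_CUBIC)
f[330:600,:380]=cv2.resize(s[150:250,200:340],(380,270),interpolation=cv2.INTER_CUBIC)
f[330:600,380:]=cv2.resize(s[250:400,250:420],(420,270),interpolation=cv2.INTER_CUBIC)
cv2.imwrite("pics/gb.png",f)
g=w(S,[(-75,-30,56)])[0]; R=att(S[2],0,1)
chain([(g+[0,0,90],R,155),(g,R,155)])
E
```

```text
time_s: 36.25
eef_pos: [465.8, -21.5, 348.8]
ee_rot: [-0.001, 0.955, 0.298, 0.002]
force: [-0.6, -0.0, -0.5]
grip_width: 0.749
grip_force: 0.0
[175.4, -210.4, 49.5] [-0.002, -0.009, 0.003] n>=5.6
[0.0, 0.0, 90.0] [0.0, 0.0, 0.0] n>=1.8
```

View pics/gb.png

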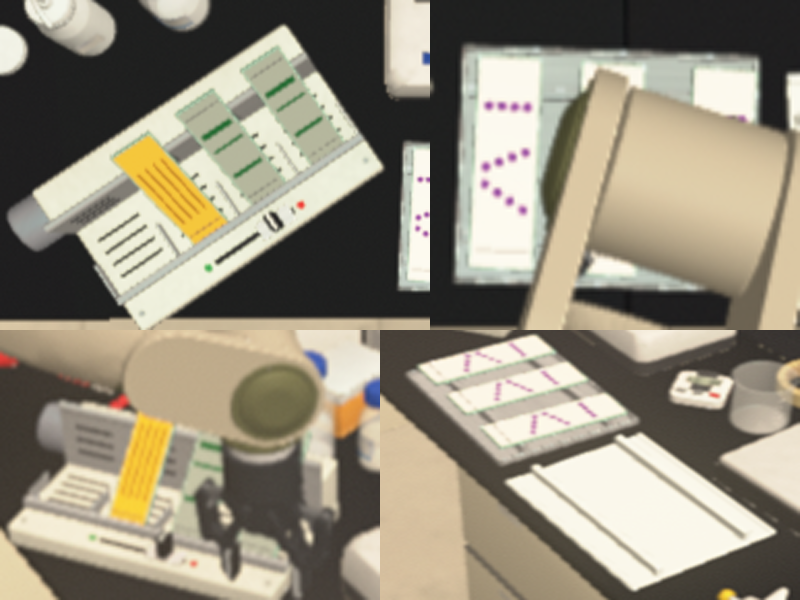

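To row units: -210 mm is -10.5, 175 mm is 8.75, -0.009 rad is -0.036.

```bash
python3 steer.py '[[[8.75, -10.5, 2.45, 0, -0.036, 0], [8.75, -10.5, 2.45, 0, -0.036, 0], [8.75, -10.5, 2.45, 0, -0.036, 0], [8.75, -10.5, 2.45, 0, -0.036, 0], [8.75, -10.5, 2.45, 0, -0.036, 0], [8.75, -10.5, 2.45, 0, -0.036, 0], [8.75, -10.5, 2.45, 0, -0.036, 0], [8.75, -10.5, 2.45, 0, -0.036, 0]]]' 0.5
python3 - <<'E'
from h import *
g=w(S,[(-75,-30,57)])[0]; R=att(S[2],0,1)
chain([(g,R,155)])
E
```

```text
time_s: 37.15
eef_pos: [487.7, 253.6, 301.4]
ee_rot: [-0.0, 0.954, 0.3, -0.001]
force: [-0.8, -0.3, 0.0]
grip_width: 0.507
grip_force: 0.0
[1.1, 0.3, 89.4] [-0.001, 0.001, 0.005] n>=1.8
```

To row units: 89 mm is 4.45, 70 mm is 3.5, 0.005 rad is 0.02.

```bash
python3 steer.py '[[[0.05, 0, 2, 0, 0, 0.02], [0.05, 0, 3.5, 0, 0, 0.02], [0.05, 0, 4.45, 0, 0, 0.02], [0.05, 0, 4.45, 0, 0, 0.02]]]'
python3 steer.py '[[[0, 0, 0, 0, 0, 0], [0, 0, 0, 0, 0, 0], [0, 0, 0, 0, 0, 0], [0, 0, 0, 0, 0, 0], [0, 0, 0, 0, 0, 0]]]' 0 40
python3 steer.py '[[[0, -0.5, 0, 0, 0, 0], [0, -1.1, 0, 0, 0, 0], [0, -1.7, 0, 0, 0, 0], [0, -2.3, 0, 0, 0, 0], [0, -2.7, 0, 0, 0, 0], [0, -2.95, 0, 0, 0, 0], [0, -3.125, 0, 0, 0, 0], [0, -3.125, 0, 0, 0, 0]]]'
python3 - <<'E'
from h import *
p,R=sense();print(w([0,0,-S[2]],[p-[S[0],S[1],0]]))
E
```

```text
time_s: 37.55
eef_pos: [488.7, 252.1, 210.9]
ee_rot: [0.0, 0.955, 0.296, -0.003]
force: [-0.2, -0.2, -0.3]
grip_width: 0.496
grip_force: 0.0
time_s: 38.05
eef_pos: [488.6, 254.6, 214.6]
ee_rot: [-0.001, 0.955, 0.296, -0.0]
force: [-8.8, 13.1, 7.2]
grip_width: 0.158
grip_force: 43.1
time_s: 38.85
eef_pos: [453.9, 304.8, 214.6]
ee_rot: [0.001, 0.955, 0.297, 0.0]
force: [-4.5, -1.7, 7.9]
grip_width: 0.153
grip_force: 43.6
[[-74.68650833  31.5339645  214.61589491]]
```

To row units: -3 mm is -0.15, -1 mm is -0.05.

```bash
python3 steer.py '[[[0, -0.05, 0, 0, 0, 0], [0, -0.1, 0, 0, 0, 0], [0, -0.15, 0, 0, 0, 0], [0, -0.15, 0, 0, 0, 0]]]'
python3 - <<'E'
from h import *
p,R=sense();print(w([0,0,-S[2]],[p-[S[0],S[1],0]]))
E
```

```text
time_s: 39.25
eef_pos: [453.4, 305.6, 214.6]
ee_rot: [0.003, 0.955, 0.297, 0.001]
force: [3.0, -16.1, 7.0]
grip_width: 0.154
grip_force: 43.6
[[-74.60138143  32.51912891 214.63908659]]
```

To row units: 1.5 mm is 0.075.

```bash
python3 steer.py '[[[0, 0.075, 0, 0, 0, 0], [0, 0.075, 0, 0, 0, 0]]]'
python3 steer.py '[[[0, 0, 0, 0, 0, 0], [0, 0, 0, 0, 0, 0], [0, 0, 0, 0, 0, 0]]]' 0.4
python3 steer.py '[[[0, 0, -2, 0, 0, 0], [0, 0, -4, 0, 0, 0], [0, 0, -6.5, 0, 0, 0], [-2, 1.5, -6.5, 0, 0, 0], [-3, 4, -6.5, 0, 0, 0], [-4, 6, -6.5, 0, 0, 0], [-4, 8, -6.5, 0, 0, 0], [-4, 8, -6.5, 0, 0, 0]]]'
python3 - <<'E'
from h import *
import cv2
t=ctrl.capture("top")[:,:,::-1].copy();cv2.imwrite("pics/tc.png",t)
for n,f in(("before","pics/tb.png"),("now","pics/tc.png")):
    g=cv2.cvtColor(cv2.imread(f),cv2.COLOR_BGR2GRAY)
    print(n,[(j,[int(g[int(round(v)),int(round(u))]) for u,v in proj("top",w(S,[(-85,j,62),(-75,j,62),(-66,j,62)]))]) for j in range(-48,49,6)])
o=cv2.imread("pics/tb.png");d=cv2.absdiff(t,o).max(2)>40
print("upper stand, tray left:",d[170:250,150:300].sum(),d[235:300,303:325].sum())
E
```

```text
time_s: 39.45
eef_pos: [453.8, 305.1, 214.6]
ee_rot: [0.002, 0.955, 0.297, 0.0]
force: [-0.9, -8.4, 8.1]
grip_width: 0.15
grip_force: 43.7
time_s: 39.75
eef_pos: [453.3, 305.9, 213.1]
ee_rot: [0.001, 0.955, 0.296, -0.0]
force: [-0.3, 0.4, 0.6]
grip_width: 0.396
grip_force: 0.0
time_s: 40.55
eef_pos: [479.6, 125.6, 343.3]
ee_rot: [0.001, 0.956, 0.294, 0.0]
force: [-0.2, 0.5, 0.4]
grip_width: 0.401
grip_force: 0.0
before [(-48, [228, 232, 232]), (-42, [215, 228, 231]), (-36, [35, 38, 165]), (-30, [211, 207, 218]), (-24, [133, 104, 133]), (-18, [229, 231, 227]), (-12, [228, 231, 234]), (-6, [225, 218, 234]), (0, [229, 231, 235]), (6, [226, 218, 234]), (12, [228, 227, 235]), (18, [191, 213, 235]), (24, [229, 219, 237]), (30, [228, 203, 238]), (36, [194, 218, 238]), (42, [231, 222, 237]), (48, [212, 210, 240])]
now [(-48, [196, 196, 196]), (-42, [195, 196, 196]), (-36, [196, 196, 106]), (-30, [195, 127, 83]), (-24, [157, 91, 227]), (-18, [128, 212, 233]), (-12, [224, 151, 233]), (-6, [224, 217, 233]), (0, [229, 229, 234]), (6, [233, 232, 233]), (12, [227, 231, 233]), (18, [189, 195, 222]), (24, [40, 33, 206]), (30, [208, 211, 196]), (36, [117, 95, 151]), (42, [227, 229, 235]), (48, [225, 220, 239])]
upper stand, tray left: 351 1096
```

To row units: -150 mm is -7.5, -120 mm is -6.

```bash
python3 steer.py '[[[-2, 0, 0, 0, 0, 0], [-4, 0, 0, 0, 0, 0], [-6, 0, 0, 0, 0, 0], [-7.5, 0, 0, 0, 0, 0], [-7.5, 0, 0, 0, 0, 0]]]'
python3 - <<'E'
from h import *
import cv2
t=ctrl.capture("top")[:,:,::-1].copy();cv2.imwrite("pics/td.png",t)
o=cv2.imread("pics/tb.png");o5=cv2.imread("pics/t5.png")
d=cv2.absdiff(t,o).max(2)>40;d5=cv2.absdiff(t,o5).max(2)>40
m=d.copy();m[320:]=0
print("stand changes",[(int(c[0]),int(c[1]),int(c[2]),int(c[3]),int(c[4])) for c in cv2.connectedComponentsWithStats(m[:320,100:300].astype(np.uint8))[2][1:] if c[4]>5])
print("tray right vs t5",d5[225:315,340:398].sum(),"tray left vs tb",d[225:300,300:330].sum(),"bystanders",d5[150:225,370:450].sum())
E
```

```text
time_s: 41.1
eef_pos: [352.2, 43.9, 343.3]
ee_rot: [0.001, 0.955, 0.296, -0.001]
force: [-0.1, 0.2, 0.4]
grip_width: 0.398
grip_force: 0.0
stand changes [(135, 266, 17, 13, 104), (115, 280, 17, 13, 102)]
tray right vs t5 1161 tray left vs tb 668 bystanders 0
```

```bash
python3 - <<'E'
from h import *
import cv2
s=ctrl.capture("side")[:,:,::-1].copy();o=cv2.imread("pics/sb.png")
d=cv2.absdiff(s,o).max(2)>40
print(d[250:400,255:420].sum())
if d[250:400,255:420].sum()<20: print(ctrl.finish_job())
E
```

```text
743
```

```bash
python3 steer.py '[[[0, -2, -2, 0, 0, 0], [0, -4, -4, 0, 0, 0], [-2, -6, -4, 0, 0, 0], [-3, -8, -4, 0, 0, 0], [-3, -10, -4, 0, 0, 0], [-3, -12, -4, 0, 0, 0], [-3, -14, -4, 0, 0, 0], [-3, -14, -4, 0, 0, 0]]]'
python3 - <<'E'
from h import *
import cv2
t=ctrl.capture("top")[:,:,::-1].copy();s=ctrl.capture("side")[:,:,::-1].copy()
cv2.imwrite("pics/te.png",t);cv2.imwrite("pics/se.png",s)
cc=lambda d:[c.tolist() for c in cv2.connectedComponentsWithStats(d.astype(np.uint8))[2][1:] if c[4]>5]
print("top vs t5",cc(cv2.absdiff(t,cv2.imread("pics/t5.png")).max(2)[150:320,300:510]>40))
print("side vs sb",cc(cv2.absdiff(s,cv2.imread("pics/sb.png")).max(2)[250:400,255:420]>40))
E
```

```text
time_s: 42.0
eef_pos: [142.9, 244.3, 423.3]
ee_rot: [0.0, 0.953, 0.302, -0.001]
force: [-0.2, -0.3, -0.0]
grip_width: 0.4
grip_force: 0.0
top vs t5 [[0, 82, 98, 77, 2147], [9, 83, 18, 3, 31], [37, 84, 17, 3, 31], [55, 84, 4, 2, 6], [65, 85, 15, 3, 28], [37, 89, 27, 65, 418], [114, 92, 22, 65, 1254], [140, 92, 27, 66, 1261]]
side vs sb [[6, 1, 59, 22, 154], [61, 11, 5, 2, 8], [34, 12, 4, 3, 7], [53, 13, 7, 4, 16], [67, 15, 14, 13, 28], [45, 16, 7, 3, 9], [34, 20, 8, 3, 10], [57, 20, 5, 2, 7], [18, 24, 13, 5, 19], [29, 27, 49, 19, 73], [52, 30, 4, 4, 8], [23, 32, 6, 2, 10], [82, 33, 12, 10, 29], [71, 37, 7, 3, 13], [61, 44, 4, 4, 7], [55, 44, 39, 15, 65], [37, 50, 6, 3, 13], [44, 50, 56, 25, 150], [43, 59, 14, 5, 26]]
```

```bash
python3 - <<'E'
from h import *
import cv2
t=cv2.imread("pics/te.png")[220:325,295:405].astype(int)
g=t.min(2)
plate=((t[:,:,2]>225)&(t[:,:,2]-t[:,:,0]>5)).astype(np.uint8)
plate=cv2.morphologyEx(plate,cv2.MORPH_CLOSE,np.ones((5,5),np.uint8))
tray=(t.max(2)>110).astype(np.uint8); tray[:, 108:]=0
def cor(m,k):
    for c in cv2.findContours(m,cv2.RETR_EXTERNAL,cv2.CHAIN_APPROX_NONE)[0]:
        if cv2.contourArea(c)>k:
            b=cv2.boxPoints(cv2.minAreaRect(c))+[295,220]; yield b,cv2.contourArea(c)
def unproj(px,z):
    c=ctrl.calibration("top");v=q2r(c["attitude"]).apply(np.c_[(px[:,0]-c["cx"])/c["fx"],(px[:,1]-c["cy"])/c["fy"],np.ones(len(px))])
    return c["position"]+v*((z-c["position"][2])/v[:,2])[:,None]
for nm,m,z,k in(("plate",plate,28,500),("tray",tray,10,3000)):
    for b,A in cor(m,k):
        P=unproj(b,z)[:,:2];e=np.linalg.norm(np.roll(P,-1,0)-P,axis=1)
        i=np.argmax(e);v=np.roll(P,-1,0)[i]-P[i]
        print(nm,P.mean(0).round(1),e.round(0),"dir",round(float(np.degrees(np.arctan2(v[1],v[0]))),1))
E
```

```text
plate [489.8 -90.6] [157.  47. 157.  47.] dir 175.8
plate [494.1  -4.7] [157.  48. 157.  47.] dir 176.9
plate [498.2  75. ] [157.  48. 157.  47.] dir 177.3
tray [495.  -6.] [181. 237. 181. 234.] dir -92.1
```

```bash
python3 -c "
from rig import ctrl
print(ctrl.finish_job())"
```

```text
the job is handed in; nothing more can be done
None
```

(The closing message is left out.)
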